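# Set and clamp the carrier stop, load the sample pucks and run them under the lamp

### The job

Slide the stop along its rail until its pointer lines up with the line on the brass marker, then flip the cam lever fully down to clamp it there. Then put every white puck on the mat into a cavity of its own shape in the carrier, seated flat, and slide the loaded carrier under the lamp hood until its nose rests against the clamped stop, without shifting the stop off the marker. Finally press the start button on top of the lamp hood all the way in, and leave the bottle, beaker and dish where they are.

Things in the scene. Friction and masses are not known exactly. Their poses are not given: they have to be found in the camera images.
- station: Fixed exposure station: a straight slideway, lamp hood and stop rail; place and yaw (within 0.07 rad) vary. Origin: centre of its underside, on the bench. x points across the slideway (away from the robot), y along it from the loading side to the stop, z up. Slideway: floor 8 mm high, x -56..56, y -310..310 mm, side guides 83 mm apart (tops at 18 mm).
- hood_mid (a point): Centre of the top of the white lamp hood that bridges the slideway: 125 mm (x) by 172 mm (y), underside 56 mm and top 96 mm above the bench, with legs at its corners outside the carrier's path. Axes as the station's.
- stop_face (a point): Middle of the sliding stop's flat -y face, which meets the carrier's nose; 18 mm above the bench. The stop is an aluminium arm 24 mm wide (y), from x -41 to 49 mm in the station's frame, 16 to 52 mm above the bench. It slides along the station's y with 90 mm of travel, unclamped it takes 4 N; clamped, it holds over 25 N. Axes as the station's.
- stop_grip (a point): Grasp point of the stop: in the black upright grip block on its arm, 20 x 20 mm in plan, from 52 to 100 mm above the bench; this point is 85 mm above the bench on the block's axis (x = 10 mm in the station's frame). Axes as the station's.
- stop_pointer (a point): Tip of the stop's thin pointer, at the far (+x) end of its arm, 12 mm in y behind the stop's face (mid-width of the arm), 30 mm above the bench. Axes as the station's.
- marker_line (a point): Brass marker, a 14 x 12 x 14 mm block fixed on the far guide; this point is on the line across its top, at its near edge, 32 mm above the bench. Its place along the station's y varies. Axes as the station's.
- lever_hinge (a point): Hinge of the cam lever on the stop, 45 mm above the bench, at x = -78 mm in the station's frame, at the stop's mid-width in y. The hinge axis runs along the station's y.
- lever_grip (a point): Point on the black cam lever, 60 mm from the hinge; the lever is a straight bar 14 mm wide (along the hinge axis) and 10 mm thick, its free end 77 mm from the hinge; its root lies between two cheeks that reach 56 mm above the bench and 20 mm either side of the hinge.
- cam_lever (a joint): Angle of the cam lever in rad: 0 stands upright (open, unclamped), growing as it is flipped towards the robot (station's -x); at 1.5 (its end stop) it lies level and clamps the stop. It stays where it is left; flipping it takes up to about 12 N at lever_grip, most just before it is down.
- carrier_nose (a point): Middle of the leading (+y) end of the sample carrier, 10 mm above its underside. The carrier is a loose dark steel plate 80 mm wide, 280 mm long (y), 14 mm thick, about 0.6 kg, lying in the slideway (1.5 mm play each side), its top 22 mm above the bench; it slides along +y. It starts on the loading side, clear of the hood. Axes nearly the station's.
- carrier_post (a point): Grasp point of the carrier: in the black upright post near its trailing end, 16 x 16 mm in plan, rising from the carrier's top to 84 mm above the bench; this point is 68 mm above the bench, 266 mm behind the nose. The post never has to go under the hood.
- cavity0 (a point): Centre of the floor of a round cavity, 44 mm in diameter, 8 mm deep, in the carrier's top (floor 14 mm above the bench); 192 mm behind the nose. Axes as the carrier's.
- cavity1 (a point): Centre of the floor of a square cavity, 38 x 38 mm, sides along the carrier's axes, 8 mm deep; 144 mm behind the nose. Axes as the carrier's.
- cavity2 (a point): Centre of the floor of a round cavity like cavity0; 96 mm behind the nose. Axes as the carrier's.
- cavity3 (a point): Centre of the floor of a square cavity like cavity1; 48 mm behind the nose. Axes as the carrier's.
- disc_a_mid (a point): White ceramic round puck, 40 mm in diameter, 16 mm thick, 50 g. One of up to two of its kind (may be absent). This point is its centre, 8 mm above its underside; it starts flat on a 3 mm thick mat. Seated, it stands 8 mm proud of the carrier, this point 8 mm above the cavity floor.
- disc_b_mid (a point): White ceramic round puck, 40 mm in diameter, 16 mm thick, 50 g. One of up to two of its kind (may be absent). This point is its centre, 8 mm above its underside; it starts flat on a 3 mm thick mat. Seated, it stands 8 mm proud of the carrier, this point 8 mm above the cavity floor.
- tile_a_mid (a point): White ceramic square puck, 34 x 34 mm (sides along its x and y), 16 mm thick, 50 g. One of up to two of its kind (may be absent). This point is its centre, 8 mm above its underside; it starts flat on a 3 mm thick mat. Seated, it stands 8 mm proud of the carrier, this point 8 mm above the cavity floor.
- tile_b_mid (a point): White ceramic square puck, 34 x 34 mm (sides along its x and y), 16 mm thick, 50 g. One of up to two of its kind (may be absent). This point is its centre, 8 mm above its underside; it starts flat on a 3 mm thick mat. Seated, it stands 8 mm proud of the carrier, this point 8 mm above the cavity floor.
- start_top (a point): Centre of the top of the round grey start button (28 mm across) on the hood's top, over the slideway's middle line. It is pressed straight down.
- start (a joint): Travel of the start button in m: 0 released, 0.006 fully in (takes 5 N, springs back).
- reagent: Bystander: dark reagent bottle, 70 mm across, 150 mm high, standing past the loading end of the slideway. Origin: centre of its underside.
- beaker: Bystander: glass beaker, 64 mm across, 75 mm high. Origin: centre of its underside.
- dish: Bystander: white evaporating dish, 90 mm across, 18 mm high. Origin: centre of its underside.
Things that resemble listed ones, but are neither listed nor needed, are in the scene too. What is shaped like the part that bears tile_a_mid but brown, pink or red is not meant.

How it is judged:
By the outcome, as a careful person would: the job done as asked, in the order asked, and still so for the second after the job is handed in, with the robot touching nothing.
Of disc_a, disc_b, tile_a, tile_b only 3 to 4 are there at a start; the rules pass over those that are not, and their reading is None.
At some moment in a run one of disc_a, disc_b, tile_a, tile_b may be knocked a few centimetres aside while the robot is not near it.
Once in a run the grip may slacken for a moment while it holds something.
It also fails if it takes over 210 s, if anything falls off the work surface, if the arm or the gripper's body presses on something with over 40 N, if the wrist force passes 120 N, or if a joint passes its speed limit or range.

### The arm

A 6-joint arm with a two-finger parallel gripper is mounted at the origin on the work surface. World frame = base frame: x ahead of the robot, y to its left, z up, the work surface at z = 0. Lengths are in m, angles in rad, forces in N, time in s.
With the tool pointing down it reaches from about 0.4 to 0.825 m from the base axis. Payload 7 kg.
Tool frame: the origin (TCP) lies at the very end of the fingers, on their centre line; the grasp point (between the pads) lies 19 mm behind it; x points along the fingers, y is the direction in which the jaws open and shut, and the axes are right-handed (so a half turn about x gives the same grasp; the last joint's range is limited). The gripper opens to 88 mm and grips with 3 to 60 N. Pads are 19 mm wide; open, the fingers measure 130 mm over their backs; the gripper's body (78 mm by 193 mm) begins 47 mm behind the grasp point.
Start: joints at [-0.95, 0.359, 0.012, 0, -1.224, -0.288], TCP at [0.22, -0.638, 0.227] pointing down, gripper open.
Joint ranges: [-3.07, 3.07], [-1.43, 2.12], [-1.02, 1.25], [-3.03, 1.67], [-3.05, -0], [-3.03, 3.03]. Speed limits (rad/s): [2.39, 2.39, 3.01, 3.14, 3.14, 3.14].

### API

Orientations are given as [roll, pitch, yaw] about the fixed x, y, z axes, in that order (R = Rz(yaw) Ry(pitch) Rx(roll)).
In Python, from station import arm gives the robot as it stands.
- The arm moves only by the shell command python3 -m inch 'ROWS' [OPENING] [FORCE]. ROWS is text: rows parted by semicolons, each of 6 numbers parted by spaces: the shift along the world's x, y, z in units of 30 mm (1.0 is 30 mm), then the turn, a rotation vector about the world's x, y, z in units of 5 degrees (1.0 is 5 degrees). In form: dx dy dz wx wy wz; .... A call has 1 to 12 rows; each row shifts and turns the commanded pose from where the row before left it; what a row does not reach is not made up. A row lasts 1/8 s, in which the tool goes at most 62.5 mm and 10.7 degrees, less where a joint would pass 70% of its speed; a pose out of reach is approached as far as the arm can. A call is refused whole if a number of a shift passes 1 or a number of a turn 1, either way. A call with a gripper value outside its range is refused whole. OPENING is the opening, from 0 (shut) to 1 (fully open), set as the call begins (- or left out, the last holds). The fingers move at their own pace and stop on an object; FORCE is the grip in N (left out, the last holds). Time passes only in rows, so rows that do not move let the fingers close. It gives the time, the measured TCP pose, the force and the opening at its end, in the units of the state.
- arm.get_state(): the state, without advancing time (a new reading comes with each control period).
- arm.grab_frame(name): name is "scene" or "top"; returns a dict with "frame" (400x640x3 uint8, red, green, blue), "range_z" (400x640 float32, m along the optical axis (not along the pixel's ray), 0 where there is no reading), "mtx" (3x3 intrinsics, pixels), "pose" (4x4, takes a point from camera to world coordinates). Camera axes: x right, y up, looking along -z (the intrinsics and any distortion apply to the point x, -y, -z); pixel columns grow to the right and rows downward; lengths in m; the calibration is good to about 2 mm. A picture is of the moment at which its call begins.
- arm.job_done(): hands the job in, once; it reports no verdict.
Trained networks look in a picture, given as the dict that the camera call returned (one of the last four; its "shot" number tells which), for a name from the list of things; names that differ only in an ending like _2 or _b are one class to them, and where a whole thing is asked for, a point or a joint stands for the part that bears it (a point fixed in the world has none). Each returns a list of dicts, best first, with "confidence" (0 to 1); they miss things now and then, are a little off and sometimes report something else, mostly with a low value. They report only what shows in the picture. A call takes as long as a camera call. They do not tell look-alikes from the thing itself.
- arm.search_frame(picture, target): "extent" ([centre column, centre row, width, height] as shares, 0 to 1, of the picture: columns of its width, rows of its height, round what is visible of it).
- arm.masks_of(picture, target): "mask" (400x640 bool, what is visible of it) and "extent" ([centre column, centre row, width, height] as shares, 0 to 1, of the picture: columns of its width, rows of its height, round what is visible of it).
- arm.place_of(picture, target): "position" ([column, row] as shares, 0 to 1, of the picture: columns of its width, rows of its height: a listed point, or the origin of a listed thing).
The state is a dict: "t": time; "q": joint angles; "qd": joint speeds; "joint_efforts": joint torques, N m; "eef_pos": TCP position; "ee_rot": TCP orientation; "force": force on the tool from outside, world axes, zero at the start; "moment": the same for the moment, N m; "width": finger opening in m.
Only numpy, scipy, OpenCV 4.12 (cv2) and the standard library are available. Lean on these libraries where they do the work, as an engineer would, in place of code of your own. Each camera call takes 0.05 s, during which the arm holds its last target. There are 200 camera calls.

## Working session

There is one attempt and no reset: what is moved stays moved. The work goes in short steps, Python scripts to look and compute and a shell command to move; the robot and the scene stay as the last step left them, time stands still between calls to the robot, and variables do not carry over. Pictures are saved under pics/ and viewed, about 12 in all and at most 16, crops included, and the job is handed in when it is done.

```bash
ls; mkdir -p pics
cat > h.py <<'E'
import numpy as np, cv2
from station import arm
def px2w(f,uv,z=None,win=1):
    """pixel (col,row) -> world; with plane z if given, else from depth"""
    K,T=np.array(f["mtx"]),np.array(f["pose"]); u,v=uv
    d=np.array([(u-K[0,2])/K[0,0],-(v-K[1,2])/K[1,1],-1.0])
    o=T[:3,3]; r=T[:3,:3]@d
    if z is None:
        p=f["range_z"][max(0,int(v)-win):int(v)+win+1,max(0,int(u)-win):int(u)+win+1]; s=np.median(p[p>0])
    else: s=(z-o[2])/r[2]
    return o+s*r
def w2px(f,p):
    K,T=np.array(f["mtx"]),np.array(f["pose"]); c=T[:3,:3].T@(np.asarray(p)-T[:3,3])
    return np.array([K[0,0]*c[0]/-c[2]+K[0,2],K[1,1]*-c[1]/-c[2]+K[1,2]])
def save(f,name,crop=None,s=1):
    im=f["frame"][:,:,::-1]
    if crop: im=im[crop[1]:crop[3],crop[0]:crop[2]]
    cv2.imwrite("pics/"+name,cv2.resize(im,None,fx=s,fy=s,interpolation=cv2.INTER_CUBIC))
def pts(f,n,z,k=3):
    return [(round(r["confidence"],2),np.round(np.array(r["position"])*[640,400],1),np.round(px2w(f,np.array(r["position"])*[640,400],z),4)) for r in arm.place_of(f,n)[:k]]
E
python3 - <<'E'
from h import *
s=arm.get_state(); print(s["t"],s["eef_pos"],s["ee_rot"],s["width"],s["force"])
Z=dict(station=0,hood_mid=.096,stop_face=.018,stop_grip=.085,stop_pointer=.03,marker_line=.032,lever_hinge=.045,lever_grip=.105,carrier_nose=.018,carrier_post=.068,cavity0=.014,cavity1=.014,cavity2=.014,cavity3=.014,disc_a_mid=.011,tile_a_mid=.011,start_top=.1,reagent=0,beaker=0,dish=0)
for n in ("top","scene"):
    f=arm.grab_frame(n); save(f,n+"0.png",s=1.25); print(n,f.keys(),f["mtx"],np.round(f["pose"],3).tolist())
    for k,z in Z.items(): print(n,k,*[(c,*u,*w[:2]) for c,u,w in pts(f,k,z,4)])
E
```

```text
pics
0.0 [ 0.22033946 -0.63751241  0.22563671] [1.64317069 1.5691738  1.97589192] 0.08792111780076892 [ 0.28241206  0.80192285 -0.47467097]
top dict_keys(['frame', 'range_z', 'mtx', 'pose', 'shot']) [[398.24899784   0.         316.82544548]
 [  0.         398.24899784 201.3333089 ]
 [  0.           0.           1.        ]] [[-0.027, 0.991, -0.132, 0.382], [-1.0, -0.028, -0.002, -0.019], [-0.006, 0.132, 0.991, 1.079], [0.0, 0.0, 0.0, 1.0]]
top station (0.92, np.float64(317.3), np.float64(180.1), np.float64(0.5854), np.float64(-0.0194)) (0.35, np.float64(211.1), np.float64(212.8), np.float64(0.503), np.float64(0.2728)) (0.23, np.float64(216.0), np.float64(162.6), np.float64(0.6427), np.float64(0.2602))
top hood_mid (0.91, np.float64(278.5), np.float64(175.7), np.float64(0.5814), np.float64(0.0778))
top stop_face (0.91, np.float64(219.0), np.float64(183.4), np.float64(0.5805), np.float64(0.247))
top stop_grip (0.82, np.float64(206.4), np.float64(177.0), np.float64(0.5854), np.float64(0.2625)) (0.69, np.float64(294.8), np.float64(171.8), np.float64(0.5925), np.float64(0.0374)) (0.64, np
[... 6625 characters left out ...]
t64(202.7), np.float64(0.4287), np.float64(-0.0099)) (0.44, np.float64(412.7), np.float64(205.0), np.float64(0.3981), np.float64(0.2865)) (0.41, np.float64(394.6), np.float64(185.5), np.float64(0.2971), np.float64(0.2382))
scene start_top (0.62, np.float64(325.3), np.float64(205.3), np.float64(0.5611), np.float64(0.0429))
scene reagent (0.82, np.float64(160.2), np.float64(207.0), np.float64(0.4986), np.float64(-0.4499)) (0.4, np.float64(326.4), np.float64(204.5), np.float64(0.4161), np.float64(0.0334))
scene beaker (0.66, np.float64(464.3), np.float64(220.6), np.float64(0.4392), np.float64(0.4287))
scene dish (0.83, np.float64(346.1), np.float64(284.8), np.float64(0.729), np.float64(0.1115))
```

View pics/top0.png

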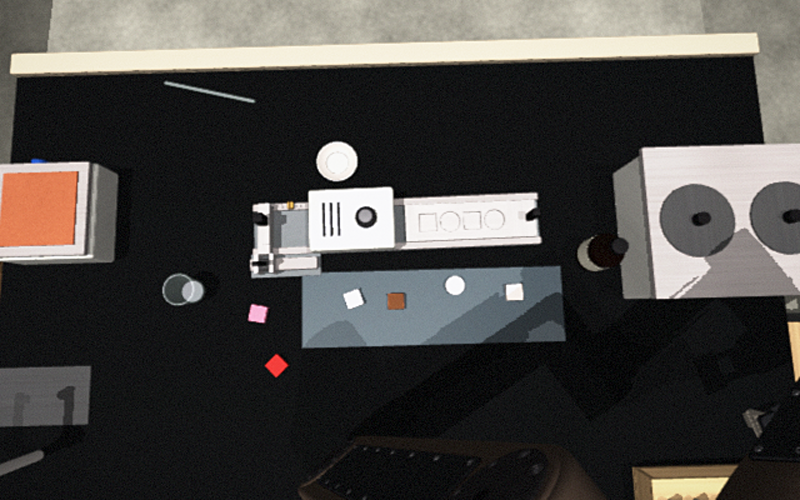

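View pics/scene0.png

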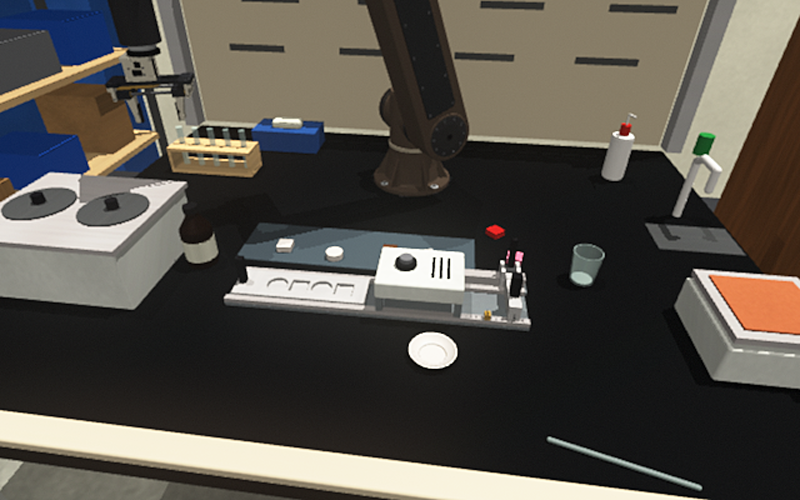

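The top view shows white tiles near (283,238) and (411,233), a white disc near (364,228), and a brown decoy at (317,240). That makes 3 pucks. The marker is near (232,163) and the stop's pointer near (212,163), so the stop has to move about -50 mm in y. Next I'll refine the station pose from the depth data.

```bash
cat >> h.py <<'E'
def cloud(f):
    K,T=np.array(f["mtx"]),np.array(f["pose"]); Z=f["range_z"]; v,u=np.mgrid[:400,:640]
    c=np.stack([(u-K[0,2])/K[0,0]*Z,-(v-K[1,2])/K[1,1]*Z,-Z],-1)
    w=c@T[:3,:3].T+T[:3,3]; w[Z<=0]=np.nan; return w
def rect(xy):
    (c,s,a)=cv2.minAreaRect((np.asarray(xy)*1000).astype(np.float32)); return np.round(c,1),np.round(s,1),round((a+45)%90-45,2)
def pucks(f,zlo=.010):
    """white things on mat: centre, size, angle"""
    w=cloud(f); im=f["frame"].astype(int); out=[]
    m=(im.min(2)>150)&(im.max(2)-im.min(2)<45)&(w[...,0]>.33)&(w[...,0]<.8)&(abs(w[...,1])<.4)
    n,l,st,_=cv2.connectedComponentsWithStats(m.astype(np.uint8))
    for i in range(1,n):
        if 60<st[i,4]<450:
            q=np.argwhere(l==i)[:,::-1]; z=np.nanmedian(w[l==i][:,2])
            p=np.array([px2w(f,x,.019)[:2] for x in q]); out.append((st[i,4],np.round(p.mean(0),4),np.round(z,3),rect(p)))
    return out
E
python3 - <<'E'
from h import *
f=arm.grab_frame("top"); w=cloud(f)
def sel(zl,zh,x0,x1,y0,y1): 
    a=w.reshape(-1,3); m=(a[:,2]>zl)&(a[:,2]<zh)&(a[:,0]>x0)&(a[:,0]<x1)&(a[:,1]>y0)&(a[:,1]<y1); return a[m]
for n,b in dict(hood=(.085,.103,.48,.68,-.03,.2),button=(.103,.13,.5,.65,-.05,.2),stationall=(.012,.13,.45,.7,-.38,.34),arm=(.045,.06,.5,.66,.2,.32),grip=(.085,.12,.55,.66,.2,.32),lever=(.075,.15,.45,.54,.2,.32),post=(.07,.1,.5,.7,-.36,-.25)).items():
    a=sel(*b); print(n,len(a), len(a) and (np.round(a.mean(0),4),rect(a[:,:2]),np.round(np.percentile(a[:,2],[5,50,95]),4)))
print("bench",np.nanmedian(w[300:330,330:450,2]))
for p in pucks(f): print(p)
save(f,"topz.png",(190,140,450,260),3)
E
```

```text
hood 3073 (array([0.5822, 0.0752, 0.0958]), (array([584.7,  73.8]), array([126.3, 172. ]), 0.93), array([0.0927, 0.0959, 0.0989]))
button 237 (array([0.5834, 0.0436, 0.1119]), (array([579. ,  72.7]), array([ 42.2, 100.1]), 10.55), array([0.1052, 0.1096, 0.1197]))
stationall 9325 (array([ 0.578 , -0.014 ,  0.0516]), (array([576.2, -15.9]), array([626.4, 231.5]), -4.48), array([0.0145, 0.0257, 0.0989]))
arm 410 (array([0.5599, 0.2594, 0.0523]), (array([565.6, 260.9]), array([130.2,  39.1]), 1.32), array([0.0482, 0.0522, 0.0566]))
grip 80 (array([0.5905, 0.2597, 0.0979]), (array([591.1, 260.5]), array([19.8, 19.6]), 0.13), array([0.0895, 0.0991, 0.102 ]))
lever 40 (array([0.4968, 0.2566, 0.1103]), (array([497.6, 258.6]), array([12.3, 12.1]), 3.65), array([0.081 , 0.1184, 0.1232]))
post 45 (array([ 0.5889, -0.3015,  0.0823]), (array([ 589.4, -301.8]), array([14. , 15.6]), 2.15), array([0.0732, 0.0833, 0.0864]))
bench -2.348085916015208e-05
(np.int32(99), array([0.6278, 0.273 ]), np.float64(0.051), (array([625.1, 275.7]), array([35.9, 25. ]), -1.65))
(np.int32(71), array([0.6054, 0.0494]), np.float64(0.118), (array([605.4,  49.4]), array([23.4, 25.1]), 44.11))
(np.int32(198), array([ 0.4494, -0.1388]), np.float64(0.018), (array([ 448.9, -138.6]), array([39.2, 39.8]), 42.9))
(np.int32(61), array([0.455 , 0.4136]), np.float64(0.06), (array([456.7, 411.6]), array([32.1, 21.3]), 1.55))
(np.int32(174), array([ 0.4316, -0.2647]), np.float64(0.019), (array([ 432.1, -265. ]), array([34.9, 31.8]), -1.59))
(np.int32(182), array([0.427 , 0.0784]), np.float64(0.019), (array([426.7,  78.3]), array([36. , 35.9]), 20.27))
```

View pics/topz.png

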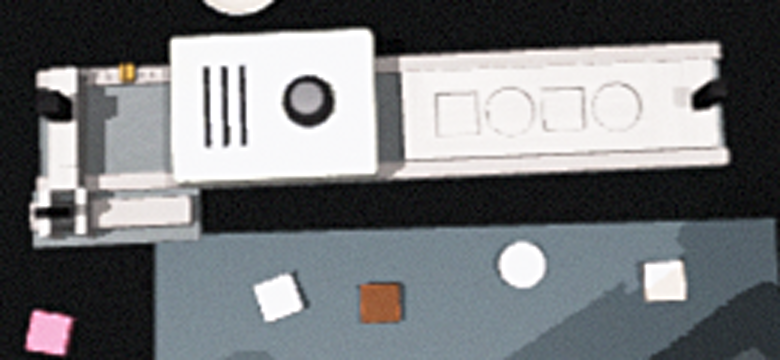

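```bash
cat >> h.py <<'E'
from scipy.spatial.transform import Rotation as R
YAW=0.0155; O=np.array([.5850,-.0005])  # updated below when refined
def st(x,y): c,s=np.cos(YAW),np.sin(YAW); return O+np.array([c*x-s*y,s*x+c*y])
def tost(p): c,s=np.cos(YAW),np.sin(YAW); d=np.asarray(p)[:2]-O; return np.array([c*d[0]+s*d[1],-s*d[0]+c*d[1]])
def go(x=None,y=None,z=None,jaw=None):
    """units to go; jaw = wanted angle (deg) of the jaw direction in world xy, mod 180"""
    s=arm.get_state(); p=np.array(s["eef_pos"]); r=R.from_euler("xyz",s["ee_rot"]); m=r.as_matrix()
    t=np.array([v if v is not None else p[i] for i,v in enumerate((x,y,z))]); print("t",round(s["t"],2),"tcp",np.round(p,4),"shift",np.round((t-p)/.03,2),"jaw",round(np.degrees(np.arctan2(m[1,1],m[0,1])),1),"down",np.round(m[:,0],3),"w",round(s["width"],4),"F",np.round(s["force"],1),"q6",round(s["q"][5],2))
    if jaw is not None:
        best=None
        for a in (jaw,jaw+180):
            a=np.radians(a); yv=np.array([np.cos(a),np.sin(a),0]); xv=np.array([0,0,-1.]); M=np.stack([xv,yv,np.cross(xv,yv)],1)
            rv=(R.from_matrix(M)*r.inv()).as_rotvec(degrees=True)/5; print("  turn",np.round(rv,2))
E
python3 - <<'E'
from h import *
f=arm.grab_frame("top"); w=cloud(f)
im=f["frame"].astype(int); m=(im[...,0]-im[...,2]>50)&(w[...,0]>.55)&(w[...,0]<.7)&(w[...,1]>.1)&(w[...,1]<.35)
q=np.argwhere(m)[:,::-1]; p=np.array([px2w(f,x,.032)[:2] for x in q]); print("marker",len(q),p.mean(0),rect(p),q.mean(0))
a=w.reshape(-1,3); h=a[(a[:,2]>.09)&(a[:,2]<.1)&(a[:,0]>.5)&(a[:,0]<.67)&(a[:,1]>-.03)&(a[:,1]<.19)]
print("hood minmax y mean",h[:,:2].mean(0))
# slideway guide outer edges by rows: extents of white at z~.018 along y bins
for y0 in (-.28,-.2,-.1,-.04):
    b=a[(abs(a[:,1]-y0)<.01)&(a[:,2]>.014)&(a[:,2]<.03)&(a[:,0]>.48)&(a[:,0]<.7)]; print(y0,b[:,0].min(),b[:,0].max(),np.median(b[:,2]))
e=a[(a[:,2]>.005)&(a[:,2]<.03)&(a[:,0]>.54)&(a[:,0]<.64)&(a[:,1]<.1)&(a[:,1]>-.37)]; print("ymin",np.percentile(e[:,1],[0,1]))
for n,z in (("cavity0",.022),("stop_pointer",.03),("lever_hinge",.045)): print(n,pts(f,n,z,4))
go(*st(.010,.26),.25,jaw=0.9)
E
```

```text
marker 29 [0.63093766 0.20920241] (array([631.3, 210.2]), array([14.1, 13.5]), 0.01) [231.86206897 163.62068966]
hood minmax y mean [0.58258211 0.07553601]
-0.28 0.5340482114164458 0.6447117294877145 0.021192800870976525
-0.2 0.5332453792370446 0.644169188905363 0.020691290087637593
-0.1 0.5312983570051272 0.6418523230072064 0.02019555589067701
-0.04 0.5319741806204701 0.6408370630494961 0.02055143922445679
ymin [-0.3262409  -0.32221525]
cavity0 [(0.88, array([341., 179.]), array([ 0.5824, -0.0833,  0.022 ])), (0.76, array([357.4, 174.7]), array([ 0.593 , -0.1279,  0.022 ])), (0.75, array([394.9, 172.7]), array([ 0.5956, -0.2293,  0.022 ])), (0.65, array([375.3, 176.1]), array([ 0.5878, -0.1761,  0.022 ]))]
stop_pointer [(0.9, array([212.8, 163.1]), array([0.6343, 0.2611, 0.03  ])), (0.28, array([210.8, 211.8]), array([0.5024, 0.2654, 0.03  ])), (0.27, array([234. , 166.6]), array([0.623 , 0.2039, 0.03  ]))]
lever_hinge [(0.93, array([208.6, 210.9]), array([0.5032, 0.2672, 0.045 ]))]
t 2.35 tcp [ 0.2205 -0.6379  0.2266] shift [12.35 29.92  0.78] jaw 109.1 down [-0.  0. -1.] w 0.0876 F [ 0.7 -0.4  0.1] q6 -0.29
  turn [ -0.     0.   -21.63]
  turn [-0.   -0.   14.37]
```

```bash
sed -i 's/^YAW=.*/YAW=0.0150; O=np.array([.5852,-.0135])/' h.py
python3 -m inch '0.41 1 0.05 0 0 0.48;0.41 1 0.05 0 0 0.48;0.41 1 0.05 0 0 0.48;0.41 1 0.05 0 0 0.48;0.41 1 0.05 0 0 0.48;0.41 1 0.05 0 0 0.48;0.41 1 0.05 0 0 0.48;0.41 1 0.05 0 0 0.48;0.41 1 0.05 0 0 0.48;0.41 1 0.05 0 0 0.48;0.41 1 0.05 0 0 0.48;0.41 1 0.05 0 0 0.48' 0.6 30
python3 -m inch '0.41 1 0.05 0 0 0.48;0.41 1 0.05 0 0 0.48;0.41 1 0.05 0 0 0.48;0.41 1 0.05 0 0 0.48;0.41 1 0.05 0 0 0.48;0.41 1 0.05 0 0 0.48;0.41 1 0.05 0 0 0.48;0.41 1 0.05 0 0 0.48;0.41 1 0.05 0 0 0.48;0.41 1 0.05 0 0 0.48;0.41 1 0.05 0 0 0.48;0.41 1 0.05 0 0 0.48'
python3 -m inch '0.41 1 0 0 0 0.48;0.41 1 0 0 0 0.48;0.41 1 0 0 0 0.48;0.41 1 0 0 0 0.48;0.41 1 0 0 0 0.48;0.3 0.92 0 0 0 0.45;0 0 0 0 0 0'
python3 -c "
from h import *
go(.591,.2605,.072,jaw=0.9)"
```

```text
t: 3.85
eef_pos: [0.3684, -0.277, 0.2448]
ee_rot: [-1.052, 1.57, -0.216]
force: [0.3, -1.1, 0.4]
width: 0.0527
t: 5.35
eef_pos: [0.516, 0.0831, 0.2628]
ee_rot: [-0.89, 1.57, 0.449]
force: [0.4, 1.1, 0.5]
width: 0.0525
t: 6.22
eef_pos: [0.5864, 0.2612, 0.2617]
ee_rot: [2.186, 1.57, -2.509]
force: [-0.7, -0.5, 0.4]
width: 0.0526
t 6.22 tcp [0.5864 0.2612 0.2617] shift [ 0.15 -0.02 -6.32] jaw -179.0 down [-0.001 -0.001 -1.   ] w 0.0526 F [-0.7 -0.5  0.4] q6 -0.7
  turn [1.000e-02 1.000e-02 3.598e+01]
  turn [ 0.01 -0.01 -0.02]
```

```bash
python3 -m inch '0.15 -0.02 -0.6 0 0 0;0 0 -0.9 0 0 0;0 0 -0.9 0 0 0;0 0 -0.9 0 0 0;0 0 -0.9 0 0 0;0 0 -0.9 0 0 0;0 0 -0.7 0 0 0;0 0 -0.5 0 0 0;0 0 0 0 0 0'
python3 -m inch '0 0 0 0 0 0;0 0 0 0 0 0;0 0 0 0 0 0;0 0 0 0 0 0;0 0 0 0 0 0' 0 30
python3 -m inch '0.005 -0.3 0 0 0 0;0.005 -0.3 0 0 0 0;0.005 -0.3 0 0 0 0;0.005 -0.3 0 0 0 0;0.005 -0.3 0 0 0 0;0 -0.2 0 0 0 0;0 0 0 0 0 0;0 0 0 0 0 0;0 0 0 0 0 0'
cat >> h.py <<'E'
def marker(f):
    w=cloud(f); im=f["frame"].astype(int); m=(im[...,0]-im[...,2]>50)&(w[...,0]>.55)&(w[...,0]<.7)&(w[...,1]>.1)&(w[...,1]<.35)
    q=np.argwhere(m)[:,::-1]; p=np.array([px2w(f,x,.032)[:2] for x in q]); return p.mean(0),rect(p)
E
python3 - <<'E'
from h import *
go(jaw=.9)
f=arm.grab_frame("top"); save(f,"m1.png",(195,140,275,220),5); print(marker(f))
print(pts(f,"stop_pointer",.03),pts(f,"marker_line",.032))
f=arm.grab_frame("scene"); save(f,"m2.png",(350,210,450,285),6)
print(pts(f,"stop_pointer",.03),pts(f,"marker_line",.032))
a=cv2.imread("pics/m1.png");b=cv2.resize(cv2.imread("pics/m2.png"),(400,300)); b=cv2.copyMakeBorder(b,0,100,0,0,cv2.BORDER_CONSTANT); cv2.imwrite("pics/m12.png",np.hstack([a,b]))
E
```

```text
t: 7.35
eef_pos: [0.59, 0.2579, 0.0721]
ee_rot: [2.199, 1.568, -2.498]
force: [0.2, 0.3, -0.1]
width: 0.0523
t: 7.98
eef_pos: [0.591, 0.2592, 0.074]
ee_rot: [-1.11, 1.57, 0.476]
force: [-0.1, 0.4, 2.6]
width: 0.02
t: 9.1
eef_pos: [0.5918, 0.2068, 0.074]
ee_rot: [-2.97, 1.569, -1.383]
force: [-0.0, -1.2, 6.5]
width: 0.0196
t 9.1 tcp [0.5918 0.2068 0.074 ] shift [0. 0. 0.] jaw -179.1 down [ 0.    -0.001 -1.   ] w 0.0196 F [-0.  -1.2  6.5] q6 -0.63
  turn [-0.0e+00  2.0e-02  3.6e+01]
  turn [ 0.01  0.   -0.  ]
(array([0.59310556, 0.2624011 ]), (array([593.1, 262.4]), array([0., 0.]), 0.0))
[(0.66, array([231.1, 164.8]), array([0.6282, 0.2117, 0.03  ])), (0.63, array([375.1, 174.1]), array([ 0.5917, -0.1746,  0.03  ])), (0.35, array([366.7, 228.7]), array([ 0.4462, -0.1457,  0.03  ]))] [(0.66, array([376. , 178.5]), array([ 0.5793, -0.1761,  0.032 ])), (0.34, array([278.3, 172.9]), array([0.6019, 0.0847, 0.032 ])), (0.21, array([342. , 177.3]), array([ 0.585 , -0.0856,  0.032 ]))]
[(0.75, array([389.3, 249.3]), array([0.6261, 0.2096, 0.03  ])), (0.74, array([391.1, 253. ]), array([0.639 , 0.2135, 0.03  ])), (0.63, array([324.3, 204.8]), array([0.4609, 0.0312, 0.03  ]))] [(0.38, array([391. , 246.4]), array([0.617 , 0.2137, 0.032 ]))]
```

View pics/m12.png

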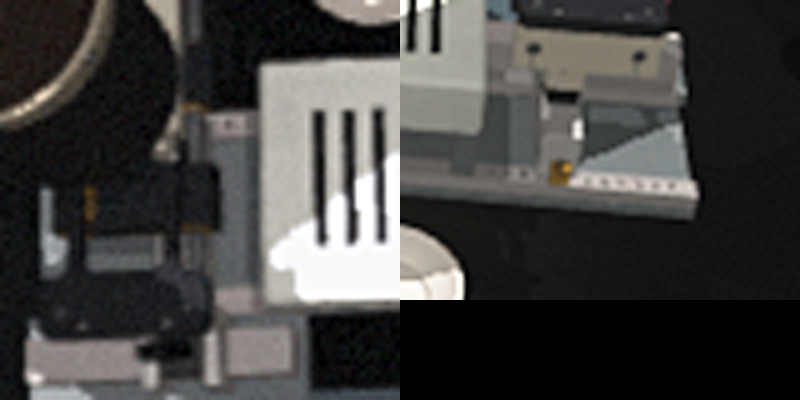

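The gripper hides the alignment from above. In the scene crop the arm's end sits at the brass marker. I'll release and lift before checking.

```bash
python3 -m inch '0 0 0 0 0 0;0 0 0 0 0 0;0 0 0 0 0 0;0 0 0.8 0 0 0;0 0 0.9 0 0 0;0 0 0.9 0 0 0;0 -0.7 0.9 0 0 -1;0 -1 0.9 0 0 -1;0 -1 0.5 0 0 -1;0 -1 0 0 0 -1;0 -1 0 0 0 -1;0 -1 0 0 0 -1' 0.6
python3 -m inch '0 -1 0 0 0 -1;0 -1 0 0 0 -1;0 -0.5 0 0 0 -1;0 0 0 0 0 -1;0 0 0 0 0 -1;0 0 0 0 0 -1;0 0 0 0 0 -1;0 0 0 0 0 -1;0 0 0 0 0 -1;0 0 0 0 0 -1;0 0 0 0 0 -1;0 0 0 0 0 -1' 0
python3 - <<'E'
from h import *
go(jaw=90.9)
f=arm.grab_frame("top"); save(f,"m1.png",(200,145,260,205),6); print(marker(f))
w=cloud(f); a=w.reshape(-1,3)
g=a[(a[:,2]>.085)&(a[:,2]<.12)&(a[:,0]>.55)&(a[:,0]<.66)&(a[:,1]>.16)&(a[:,1]<.32)]; print("grip",rect(g[:,:2]),g[:,:2].mean(0))
print(pts(f,"stop_pointer",.03))
f=arm.grab_frame("scene"); save(f,"m2.png",(360,225,420,270),6); print(pts(f,"stop_pointer",.03),pts(f,"marker_line",.032))
a=cv2.imread("pics/m1.png");b=cv2.resize(cv2.imread("pics/m2.png"),(420,315)); b=cv2.copyMakeBorder(b,0,45,0,0,cv2.BORDER_CONSTANT); cv2.imwrite("pics/m13.png",np.hstack([a,b]))
E
```

```text
t: 10.9
eef_pos: [0.5911, 0.036, 0.2204]
ee_rot: [2.359, 1.57, -2.864]
force: [0.3, -1.1, -0.5]
width: 0.0527
t: 12.4
eef_pos: [0.5912, -0.038, 0.2203]
ee_rot: [-3.039, 1.57, -3.026]
force: [-0.1, 0.4, 0.2]
width: 0.0
t 12.4 tcp [ 0.5912 -0.038   0.2203] shift [0. 0. 0.] jaw 90.8 down [-0.001 -0.    -1.   ] w 0.0 F [-0.1  0.4  0.2] q6 -1.82
  turn [ 0.   -0.01  0.03]
  turn [-1.000e-02 -0.000e+00 -3.597e+01]h.py:52: RuntimeWarning: Mean of empty slice.
  q=np.argwhere(m)[:,::-1]; p=np.array([px2w(f,x,.032)[:2] for x in q]); return p.mean(0),rect(p)
  ret = ret.dtype.type(ret / rcount)
Traceback (most recent call last):
  File "h.py", line 52, in marker
    q=np.argwhere(m)[:,::-1]; p=np.array([px2w(f,x,.032)[:2] for x in q]); return p.mean(0),rect(p)
                                                                                            ~~~~^^^
  File "h.py", line 26, in rect
    (c,s,a)=cv2.minAreaRect((np.asarray(xy)*1000).astype(np.float32)); return np.round(c,1),np.round(s,1),round((a+45)%90-45,2)
            ~~~~~~~~~~~~~~~^^^^^^^^^^^^^^^^^^^^^^^^^^^^^^^^^^^^^^^^^^
cv2.error: OpenCV(4.12.0) /io/opencv/modules/imgproc/src/convhull.cpp:143: error: (-215:Assertion failed) total >= 0 && (depth == CV_32F || depth == CV_32S) in function 'convexHull'
```

Run:
```python
from h import *
f=arm.grab_frame("top"); save(f,"m1.png",(200,145,260,205),6)
w=cloud(f); a=w.reshape(-1,3)
g=a[(a[:,2]>.085)&(a[:,2]<.12)&(a[:,0]>.55)&(a[:,0]<.66)&(a[:,1]>.18)&(a[:,1]<.32)]; print("grip",len(g) and (rect(g[:,:2]),g[:,:2].mean(0)))
print(pts(f,"stop_pointer",.03))
f=arm.grab_frame("scene"); save(f,"m2.png",(360,225,420,270),6); print(pts(f,"stop_pointer",.03),pts(f,"marker_line",.032))
a=cv2.imread("pics/m1.png");b=cv2.resize(cv2.imread("pics/m2.png"),(420,315)); b=cv2.copyMakeBorder(b,0,45,0,0,cv2.BORDER_CONSTANT); cv2.imwrite("pics/m13.png",np.hstack([a,b]))
```

```text
grip ((array([595.8, 199. ]), array([0. , 4.4]), -10.86), array([0.59580095, 0.19903244]))
[(0.51, array([236. , 163.2]), array([0.6322, 0.1984, 0.03  ]))]
[(0.73, array([389.2, 253.8]), array([0.6425, 0.2088, 0.03  ]))] [(0.52, array([388.3, 247.6]), array([0.6224, 0.207 , 0.032 ]))]
```

View pics/m13.png

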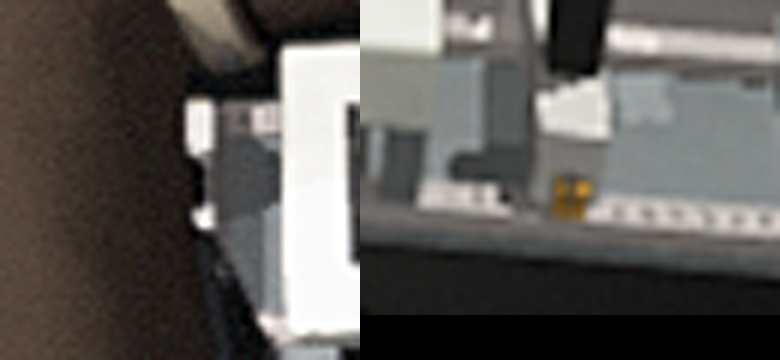

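```bash
python3 -m inch '-0.5 -1 0 0 0 0;-0.5 -1 0 0 0 0;-0.5 -1 0 0 0 0;-0.5 -1 0 0 0 0;-0.5 -1 0 0 0 0;-0.5 -1 0 0 0 0;-0.5 -1 0 0 0 0;-0.5 -1 0 0 0 0;-0.5 -1 0 0 0 0;-0.5 -1 0 0 0 0;0 0 0 0 0 0'
python3 - <<'E'
from h import *
f=arm.grab_frame("top"); save(f,"m1.png",(200,145,260,205),6)
w=cloud(f); a=w.reshape(-1,3)
g=a[(a[:,2]>.085)&(a[:,2]<.12)&(a[:,0]>.55)&(a[:,0]<.66)&(a[:,1]>.18)&(a[:,1]<.32)]; print("grip",len(g) and (rect(g[:,:2]),g[:,:2].mean(0)))
print(pts(f,"stop_pointer",.03)); go()
np.save("f.npy",f["frame"])
f=arm.grab_frame("scene"); save(f,"m2.png",(375,235,405,265),12); print(pts(f,"stop_pointer",.03),pts(f,"marker_line",.032))
a=cv2.imread("pics/m1.png");b=cv2.imread("pics/m2.png"); cv2.imwrite("pics/m14.png",np.hstack([a,b]))
E
```

```text
t: 14.08
eef_pos: [0.4404, -0.3394, 0.2205]
ee_rot: [-3.045, 1.57, -3.03]
force: [-0.1, 0.9, 0.2]
width: 0.0002
grip ((array([591.8, 208.3]), array([20. , 19.7]), -3.73), array([0.59126093, 0.20741374]))
[(0.6, array([230.1, 163.6]), array([0.6316, 0.2144, 0.03  ]))]
t 14.18 tcp [ 0.4413 -0.3382  0.2205] shift [0. 0. 0.] jaw 90.9 down [-0.  0. -1.] w 0.0001 F [ 0.2 -0.2 -0. ] q6 -1.25
[(0.66, array([388.5, 253.3]), array([0.6409, 0.2072, 0.03  ]))] [(0.67, array([388.2, 215.7]), array([0.4902, 0.2104, 0.032 ])), (0.51, array([386.9, 248.2]), array([0.6251, 0.2035, 0.032 ]))]
```

View pics/m14.png

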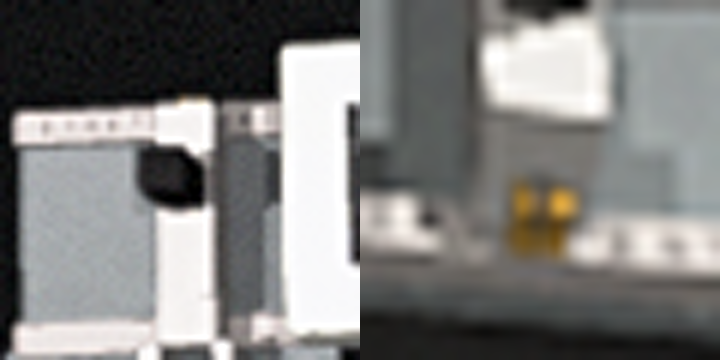

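Run:
```python
from h import *
f=arm.grab_frame("scene"); im=f["frame"].astype(float)
for r in range(240,257): print(r,[tuple(int(v) for v in im[r,c]) for c in range(383,398)] if r in(241,243,249,250,251,252,254) else '')
for y in (.208,.2095,.211):
    c=[st(x,0) for x in (.049,)][0][0]-.0027
    print(y,"arm corners",[w2px(f,(c,y+d,.052)).round(1) for d in (-.012,0,.012)],"ptr",w2px(f,(c,y,.03)).round(1),w2px(f,(c-.004,y,.03)).round(1), "marker near/far",w2px(f,(.6255,y,.032)).round(1),w2px(f,(.6395,y,.032)).round(1))
```

```text
240 
241 [(86, 85, 83), (74, 71, 67), (193, 189, 182), (245, 243, 239), (242, 239, 235), (241, 238, 235), (240, 238, 235), (240, 238, 234), (240, 238, 234), (239, 237, 233), (240, 238, 234), (249, 246, 243), (212, 210, 203), (112, 119, 120), (143, 148, 149)]
242 
243 [(84, 85, 83), (79, 76, 73), (136, 132, 127), (200, 197, 190), (222, 218, 210), (227, 221, 215), (236, 231, 225), (238, 235, 230), (243, 241, 238), (248, 246, 242), (250, 247, 245), (255, 255, 254), (220, 216, 211), (114, 118, 118), (144, 150, 150)]
244 
245 
246 
247 
248 
249 [(83, 85, 83), (92, 91, 88), (113, 111, 106), (122, 121, 117), (118, 114, 107), (116, 111, 101), (104, 102, 99), (105, 104, 101), (119, 117, 114), (120, 119, 117), (121, 117, 113), (125, 125, 123), (134, 138, 137), (136, 141, 141), (135, 140, 140)]
250 [(85, 88, 87), (98, 95, 93), (118, 115, 112), (122, 122, 120), (113, 104, 90), (116, 96, 61), (97, 89, 77), (86, 80, 71), (113, 98, 76), (114, 107, 94), (115, 111, 108), (127, 129, 127), (133, 139, 138), (135, 141, 141), (135, 140, 140)]
251 [(93, 94, 91), (109, 107, 104), (123, 119, 117), (123, 123
[... 492 characters left out ...]
7, 103), (108, 105, 99), (100, 82, 54), (109, 83, 34), (97, 75, 37), (96, 74, 34), (103, 75, 25), (131, 117, 101), (164, 159, 156), (191, 184, 179), (203, 196, 190), (175, 169, 163), (206, 199, 193)]
255 
256 
0.208 arm corners [array([384.8, 243.4]), array([389.8, 243.9]), array([394.8, 244.3])] ptr [388.7 250.7] [388.7 249.6] marker near/far [388.7 248.5] [388.9 252.3]
0.2095 arm corners [array([385.4, 243.5]), array([390.4, 243.9]), array([395.5, 244.4])] ptr [389.3 250.8] [389.3 249.7] marker near/far [389.4 248.5] [389.5 252.4]
0.211 arm corners [array([386. , 243.5]), array([391., 244.]), array([396.1, 244.5])] ptr [390.  250.8] [389.9 249.7] marker near/far [390.  248.6] [390.2 252.4]
```

Run:
```python
from h import *
im=np.mean([arm.grab_frame("scene")["frame"].astype(float) for _ in range(8)],0)
print("sum RGB/3"); 
for r in range(244,256): print(r,im[r,383:398].mean(-1).round(0).astype(int),"R-B",(im[r,383:398,0]-im[r,383:398,2]).round(0).astype(int))
b=cv2.resize(im[240:260,375:405,::-1].astype(np.uint8),None,fx=20,fy=20,interpolation=cv2.INTER_NEAREST); cv2.imwrite("pics/m15.png",b)
```

```text
sum RGB/3
244 [ 84  80  97 113 118 130 152 166 188 207 216 225 188 134 151] R-B [ 1  7  6  6  8  9 10 10 11 12 11  9  5 -4 -6]
245 [ 84  82 108 121 114 111 109 107 106 104 103 102 118 132 152] R-B [ 2  6  7  6  7  6  7  6  7  7  7  9  1 -5 -6]
246 [ 84  78 105 120 117 117 116 116 115 116 116 116 129 135 152] R-B [ 0  4  6  7  7  7  7  7  7  6  7  7 -2 -8 -7]
247 [ 82  77 105 121 116 117 118 119 118 118 117 120 132 137 145] R-B [-2  2  6  7  6  7  6  6  7  6  7  6 -3 -8 -7]
248 [ 81  81 108 121 119 118 119 120 119 118 116 121 133 138 136] R-B [-1  3  5  6  5  4  5  5  5  6  8  5 -2 -6 -5]
249 [ 84  89 111 121 112 110 102 103 116 119 117 124 136 139 138] R-B [-1  4  7  5 12 14  4  6  6  3  6  2 -4 -4 -4]
250 [ 86  97 115 121 101  91  88  80  95 105 112 128 138 139 139] R-B [-2  5  7  3 24 54 20 13 37 20  6 -1 -5 -5 -7]
251 [ 93 107 120 121 100 106 107  92 135 133 109 126 136 135 136] R-B [  1   6   6   2  30 112  60  45 141 107  19  -5  -7  -7  -7]
252 [107 115 125 122  97 101  92  85 137 134 117 141 152 151 149] R-B [  7   8   6   2  28 108  64  56 139 105  19  -3  -3  -2  -3]
253 [122 110 112 114  88  69  60  62  67  83 116 163 184 182 192] R-B [11  8  5  5 30 70 39 44 72 36  8  6  8  8  9]
254 [130 107 106 105  79  75  70  69  68 116 159 185 198 170 198] R-B [12  7  6  9 46 76 59 61 79 30  9 12 13 12 13]
255 [135 139 135 113  91  80  78  85  90 162 218 225 212 154 189] R-B [11 11  9  7 42 73 67 69 80 28 10 13 14 12 13]
```

View pics/m15.png

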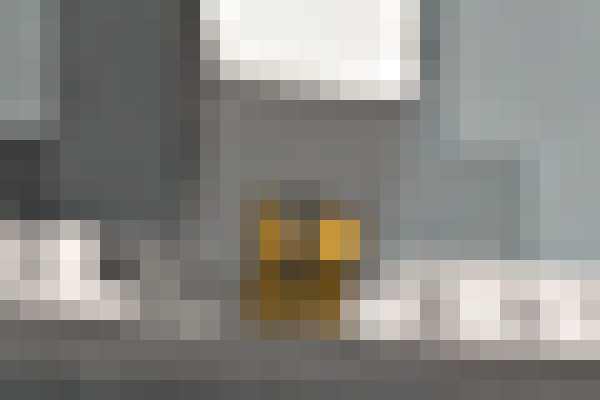

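Run:
```python
import cv2,numpy as np
im=cv2.resize(cv2.imread("pics/scene0.png"),(640,400),interpolation=cv2.INTER_CUBIC)[:,:,::-1].astype(float)
for r in range(246,257): print(r,im[r,383:398].mean(-1).round(0).astype(int),"R-B",(im[r,383:398,0]-im[r,383:398,2]).round(0).astype(int))
print("pointer initial"); 
for r in range(244,256): print(r,im[r,404:422].mean(-1).round(0).astype(int),(im[r,404:422,0]-im[r,404:422,2]).round(0).astype(int))
```

```text
246 [161 162 161 162 162 160 161 160 158 158 161 163 166 168 175] R-B [ -7  -6  -4  -6  -8 -11 -11 -11 -11  -7  -6  -6  -5  -8  -8]
247 [162 162 163 162 162 162 152 153 163 162 164 169 170 153 138] R-B [ -7  -8  -7  -7 -11 -16 -19 -18 -15 -10  -7  -4  -5  -6  -7]
248 [161 163 161 162 163 169 140 153 180 172 150 133 136 108  80] R-B [ -6  -6 -10 -13  17  63  51  59  69  18 -13  -8  -5  -3  -3]
249 [159 160 161 162 154 159 122 126 169 173 124  78  83  85  84] R-B [ -7  -8 -13 -18  46 157 131 121 156  69  -8 -11  -4  -2  -2]
250 [158 159 164 155 127 148 115  91 154 171 118  72  78  84  87] R-B [-10  -8 -12 -16  42 159 119  91 159  92   5 -13  -3  -3  -5]
251 [177 180 180 159 113 132 114 100 162 173 114  73  78  82  85] R-B [ -1   0  -6  -8  34 138 109  86 155 108  13 -14  -6  -6  -6]
252 [212 201 176 169 129  94  89  89 129 159 159 137 122 125 111] R-B [ 10  10   2   5  30  99  89  82 130  85  16  -1   3   2   0]
253 [232 205 148 140 117  65  70  69  63 112 193 214 201 203 194] R-B [15 14 10 16 33 65 66 68 71 33 11 10 13 11 11]
254 [237 211 152 110  87  70  73  69  62  98 200 244 236 21
[... 1215 characters left out ...]
 6  6  6  6  3 -4 -8 -8 -7 -5]
251 [ 90  85 102 119 117 117 110  98 105 116 117 116 126 138 139 139 145 112] [-5  1  5  7  6  5  6  5  6  5  7 10  3 -7 -7 -6 -8 -6]
252 [ 86  80 106 122 117 119 105  84 104 116 114 114 128 137 136 137 140 117] [-7  0  7  6  6  8  6  4  5  7  8  8  1 -8 -8 -7 -6 -4]
253 [106  91 105 122 117 120  97  75 104 120 115 112 128 138 135 132 133 133] [ 0  2  8  7  7  7  6  2  4  7  7  6 -3 -9 -9 -8 -8 -8]
254 [111  96 108 120 118 121  90  54  91 117 112 118 148 165 156 155 166 173] [ 7  6  8  8  7  7  5  1  4  6  7  7  3 -1 -1  0 -1 -5]
255 [104  86 100 110 112 111  94  76  95 110 108 135 183 171 165 200 218 223] [ 8  5  6  8  8  7  5  5  4  5  6 10 13  9  8  9 12  9]
```

Averaged scene frames put the pointer at column about 389.55 and the unobstructed line at about 389.6. They agree within about 0.3 mm, so I'll flip the lever now.

```bash
python3 -m inch '0.18 0.96 0 0 0 0;0.18 0.96 0 0 0 0;0.18 0.96 0 0 0 0;0.18 0.96 0 0 0 0;0.18 0.96 0 0 0 0;0.18 0.96 0 0 0 0;0.18 0.96 0 0 0 0;0.18 0.96 0 0 0 0;0.18 0.96 0 0 0 0;0.18 0.96 0 0 0 0'
python3 -m inch '0.18 0.96 0 0 0 0;0.18 0.96 0 0 0 0;0.18 0.96 0 0 0 0;0.18 0.96 0 0 0 0;0.18 0.96 0 0 0 0;0.18 0.96 0 0 0 0;0.18 0.96 0 0 0 0;0.18 0.96 0 0 0 0;0.18 0.96 0 0 0 0;0 0 0 0 0 0;0 0 0 0 0 0'
python3 -c "
from h import *
go(.545,.2075,.105,jaw=90.9)"
```

```text
t: 16.02
eef_pos: [0.4956, -0.049, 0.2207]
ee_rot: [0.086, 1.571, 0.102]
force: [0.2, -0.9, 0.1]
width: 0.0004
t: 17.4
eef_pos: [0.5439, 0.2095, 0.2203]
ee_rot: [-2.503, 1.57, -2.487]
force: [-0.8, 0.3, 0.4]
width: 0.0003
t 17.4 tcp [0.5439 0.2095 0.2203] shift [ 0.04 -0.07 -3.84] jaw 90.9 down [-0.001 -0.    -1.   ] w 0.0003 F [-0.8  0.3  0.4] q6 -2.26
  turn [ 0.   -0.01 -0.01]
  turn [1.000e-02 1.000e-02 3.599e+01]
```

```bash
python3 -m inch '0 -0.05 -0.8 0 0 0;0 0 -0.9 0 0 0;0 0 -0.9 0 0 0;0 0 -0.8 0 0 0;0 0 -0.44 0 0 0;-0.44 0 0 0 0 0;-0.44 0 0 0 0 0;-0.4 0 -0.05 0 0 0;-0.39 0 -0.05 0 0 0;0 0 0 0 0 0'
python3 -m inch '-0.35 0 -0.19 0 0 0;-0.34 0 -0.2 0 0 0;-0.2 0 -0.23 0 0 0;-0.19 0 -0.23 0 0 0;-0.09 0 -0.18 0 0 0;-0.09 0 -0.18 0 0 0;0 0 0 0 0 0'
python3 -m inch '-0.05 0 -0.2 0 0 0;-0.05 0 -0.2 0 0 0;0 0 0 0 0 0;0 0 0 0 0 0'
python3 -c "
from h import *
go(.454,.2075,.050,jaw=90.9)"
```

```text
t: 18.65
eef_pos: [0.493, 0.2079, 0.1028]
ee_rot: [1.151, 1.57, 1.168]
force: [0.5, -0.2, -0.5]
width: 0.0004
t: 19.52
eef_pos: [0.4554, 0.2073, 0.0653]
ee_rot: [-2.567, 1.569, -2.551]
force: [0.5, 0.4, 0.2]
width: 0.0005
t: 20.02
eef_pos: [0.4529, 0.2073, 0.054]
ee_rot: [-2.101, 1.57, -2.085]
force: [-0.7, -2.2, 7.7]
width: 0.0003
t 20.02 tcp [0.4529 0.2073 0.054 ] shift [ 0.04  0.01 -0.13] jaw 90.9 down [-0.    -0.001 -1.   ] w 0.0003 F [-0.7 -2.2  7.7] q6 -2.38
  turn [ 0.01 -0.   -0.  ]
  turn [1.0e-02 1.0e-02 3.6e+01]
```

```bash
python3 -m inch '0 0 -0.07 0 0 0;0 0 -0.07 0 0 0;0 0 0 0 0 0;0 0 0 0 0 0'
python3 -m inch '0 0 -0.07 0 0 0;0 0 -0.05 0 0 0;0 0 0 0 0 0;0 0 0 0 0 0'
```

```text
t: 20.52
eef_pos: [0.4528, 0.2074, 0.0524]
ee_rot: [-1.037, 1.57, -1.02]
force: [-14.4, -3.6, 41.8]
width: 0.0003
t: 21.02
eef_pos: [0.4527, 0.2074, 0.0512]
ee_rot: [-0.265, 1.57, -0.247]
force: [-27.6, -5.8, 72.4]
width: 0.0004
```

```bash
python3 -m inch '0 0 0.2 0 0 0;0 0 0.9 0 0 0;0 0 0.9 0 0 0;0 -0.5 0.9 0 0 1;0 -0.5 0.9 0 0 1;0 -0.5 0.9 0 0 1;0 -0.5 0 0 0 1;0 -0.5 0 0 0 1;0 -0.5 0 0 0 1;0 -0.5 0 0 0 1;0 -0.5 0 0 0 1;0 -0.3 0 0 0 1' 0.65
python3 -m inch '-0.2 0 0 0 0 1;-0.2 0 0 0 0 1;-0.2 0 0 0 0 1;-0.2 0 0 0 0 1;0 0 0 0 0 1;0 0 0 0 0 1;0 0 0 0 0 1;0 0 0 0 0 1;0 0 0 0 0 1;0 0 0 0 0 1;0 0 0 0 0 1;0 0 0 0 0 1'
python3 -m inch '0 0 0 0 0 0.9;0 0 0 0 0 0'
python3 - <<'E'
from h import *
f=arm.grab_frame("scene"); save(f,"l1.png",(280,120,480,270),4)
for p in pucks(f): print(p)
f=arm.grab_frame("top"); save(f,"l2.png",(190,140,450,260),3)
for p in pucks(f): print(p)
go(.4267,.0783,.013,jaw=20.3)
E
```

```text
t: 22.52
eef_pos: [0.4526, 0.078, 0.1864]
ee_rot: [2.601, 1.569, -2.878]
force: [0.4, -0.1, -0.3]
width: 0.0569
t: 24.02
eef_pos: [0.4286, 0.0786, 0.1864]
ee_rot: [1.592, 1.57, -2.84]
force: [0.2, -0.6, -0.6]
width: 0.0571
t: 24.28
eef_pos: [0.4287, 0.0786, 0.1866]
ee_rot: [1.581, 1.57, -2.775]
force: [-0.9, -0.3, 0.8]
width: 0.0572
(np.int32(86), array([ 0.4309, -0.2648]), np.float64(0.018), (array([ 430.8, -264.7]), array([32.5, 37.2]), 8.21))
(np.int32(100), array([ 0.4491, -0.1389]), np.float64(0.018), (array([ 449.9, -138.9]), array([43.2, 39.3]), 40.34))
(np.int32(114), array([0.4857, 0.2657]), np.float64(0.031), (array([485.6, 266.1]), array([22.6, 61. ]), 0.73))
(np.int32(90), array([0.5329, 0.2629]), np.float64(0.017), (array([533.3, 261.2]), array([15.7, 65.3]), 0.98))
(np.int32(84), array([0.5774, 0.2153]), np.float64(0.051), (array([575.7, 214.1]), array([25.5, 34.4]), -2.37))
(np.int32(201), array([0.6293, 0.2434]), np.float64(0.02), (array([631. , 247.8]), array([90.9, 24.8]), -7.08))
(np.int32(191), array([0.6035, 0.2686]), np.float64(0.008), (array([598.4, 263.1]), array([41.5, 49.7]), 1.6))
(np.int32(70), array([0.6054, 0.0493]), np.float64(0.118), (array([604.8,  48.7]), array([21.7, 24.9]), -1.02))
(np.int32(198), array([ 0.4494, -0.1388]), np.float64(0.019), (array([ 448.9, -138.6]), array([39.2, 39.8]), 42.9))
(np.int32(179), array([ 0.4316, -0.2648]), np.float64(0.018), (array([ 432.2, -264.6]), array([34.9, 36.9]), 3.58))
(np.int32(341), array([0.3116, 0.4513]), np.float64(0.613), (array([312.9, 451.3]), array([134.1,  26.8]), 35.47))
t 24.38 tcp [0.4289 0.0786 0.1868] shift [-0.07 -0.01 -5.79] jaw -159.7 down [-0.001 -0.    -1.   ] w 0.0571 F [0.9 0.1 0.8] q6 -0.28
  turn [1.0e-02 1.0e-02 3.6e+01]
  turn [ 0.   -0.01 -0.  ]
```

View pics/l1.png

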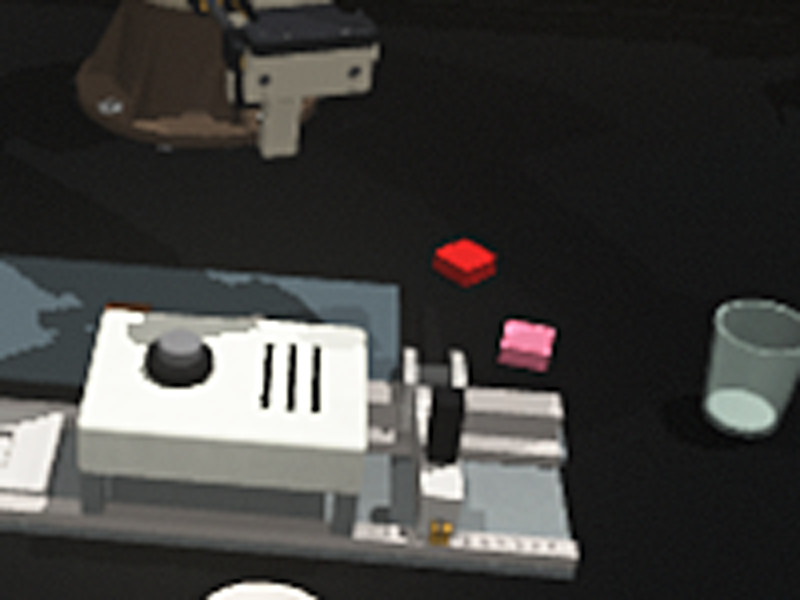

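```bash
python3 -m inch '-0.06 -0.01 -0.9 0 0 0;0 0 -0.9 0 0 0;0 0 -0.9 0 0 0;0 0 -0.9 0 0 0;0 0 -0.9 0 0 0;0 0 -0.7 0 0 0;0 0 -0.4 0 0 0;0 0 -0.18 0 0 0;0 0 0 0 0 0'
python3 -m inch '0 0 0 0 0 0;0 0 0 0 0 0;0 0 0 0 0 0;0 0 0 0 0 0;0 0 0 0 0 0' 0 30
python3 -c "
from h import *
go(.4267,.0783,.013,jaw=20.3)"
```

```text
t: 25.5
eef_pos: [0.4251, 0.0772, 0.0127]
ee_rot: [1.706, 1.566, -2.653]
force: [-4.7, -0.4, -2.3]
width: 0.0569
t: 26.12
eef_pos: [0.4251, 0.0772, 0.0131]
ee_rot: [1.672, 1.567, -2.686]
force: [-5.8, -0.2, -1.8]
width: 0.0335
t 26.12 tcp [0.4251 0.0772 0.0131] shift [ 0.05  0.04 -0.  ] jaw -159.7 down [-0.004 -0.002 -1.   ] w 0.0335 F [-5.8 -0.2 -1.8] q6 -0.28
  turn [-7.0e-02 -3.0e-02 -3.6e+01]
  turn [ 0.02 -0.04  0.  ]
```

```bash
python3 -m inch '0 0 0.5 0 0 0;0 0 0.8 0 0 0;0 0 0.8 0 0 0;0 0 0.8 0 0 0;0 0 0 0 0 0'
python3 - <<'E'
from h import *
f=arm.grab_frame("top")
g=cv2.cvtColor(f["frame"],cv2.COLOR_RGB2GRAY)[165:192,325:420]; b=cv2.resize(g,None,fx=8,fy=8,interpolation=cv2.INTER_CUBIC)
b=cv2.normalize(b,None,0,255,cv2.NORM_MINMAX); b=np.clip((b.astype(float)-120)*2,0,255).astype(np.uint8); cv2.imwrite("pics/c1.png",b)
save(f,"c2.png",(240,150,440,260),4)
a=cv2.imread("pics/c2.png"); b3=cv2.cvtColor(b,cv2.COLOR_GRAY2BGR); b3=cv2.copyMakeBorder(b3,0,0,0,40,cv2.BORDER_CONSTANT); cv2.imwrite("pics/c3.png",np.vstack([b3[:, :800],cv2.resize(a,(800,440))[:380]]))
for yy in (-.228,-.18,-.132,-.084): print(w2px(f,(.5852-.015*yy,yy,.022)))
go()
E
```

```text
t: 26.75
eef_pos: [0.4287, 0.0793, 0.1027]
ee_rot: [-1.363, 1.566, 0.564]
force: [-0.7, 0.4, -2.1]
width: 0.0337
[394.52935858 175.24218329]
[376.75632162 176.00338336]
[358.98344898 176.7645764 ]
[341.21074067 177.5257624 ]
t 26.8 tcp [0.4279 0.0789 0.1015] shift [0. 0. 0.] jaw -159.6 down [ 0.002  0.002 -1.   ] w 0.0331 F [ 0.2 -0.5 -1.9] q6 -0.28
```

View pics/c3.png

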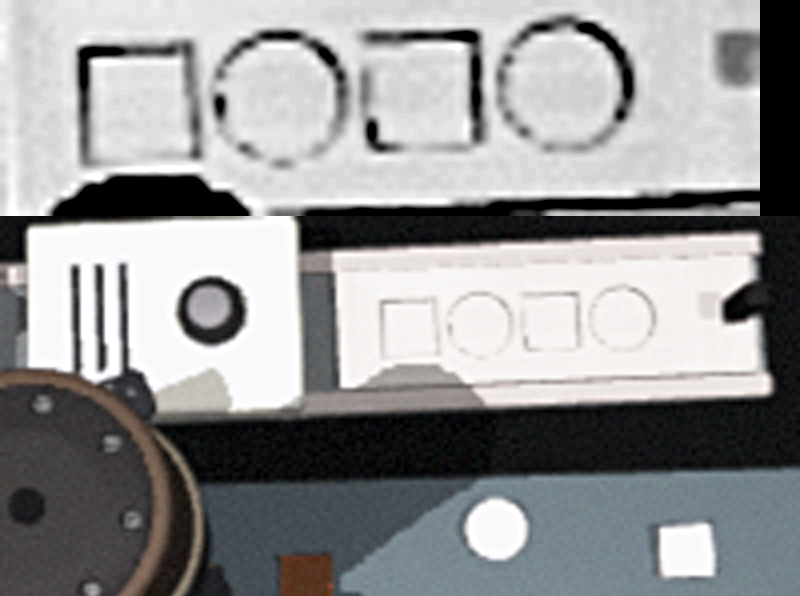

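```bash
python3 -m inch '0 -0.9 0 0 0 -0.65;0 -0.92 0 0 0 -0.65;0 -0.92 0 0 0 -0.65;0 -0.92 0 0 0 -0.65;0 -0.92 0 0 0 -0.65;0 -0.91 0 0 0 -0.63;0.88 0 0 0 0 0;0.88 0 0 0 0 0;0.88 0 -0.2 0 0 0;0.88 0 -0.4 0 0 0;0.88 0 -0.4 0 0 0;0.87 0 -0.4 0 0 0'
python3 -m inch '0 0 0 0 0 0;0 0 0 0 0 0;0 0 0 0 0 0'
python3 - <<'E'
from h import *
go(.586,-.0857,.040,jaw=0.86)
f=arm.grab_frame("scene"); save(f,"p1.png",(215,170,335,260),6); go(.586,-.0857,.040)
E
```

```text
t: 28.3
eef_pos: [0.5856, -0.0864, 0.0569]
ee_rot: [1.647, 1.569, -3.049]
force: [-0.0, 0.4, -0.2]
width: 0.0333
t: 28.68
eef_pos: [0.5848, -0.0862, 0.0589]
ee_rot: [1.297, 1.571, 2.886]
force: [0.2, 0.0, -0.4]
width: 0.0334
t 28.68 tcp [ 0.5848 -0.0862  0.0589] shift [ 0.04  0.02 -0.63] jaw -179.0 down [-0.  0. -1.] w 0.0334 F [ 0.2  0.  -0.4] q6 -0.17
  turn [ 0.   -0.   35.97]
  turn [-0.   -0.   -0.03]
t 28.73 tcp [ 0.585  -0.0862  0.0592] shift [ 0.03  0.02 -0.64] jaw -179.0 down [ 0.  0. -1.] w 0.0335 F [ 0.8 -0.5 -1.2] q6 -0.17
```

View pics/p1.png

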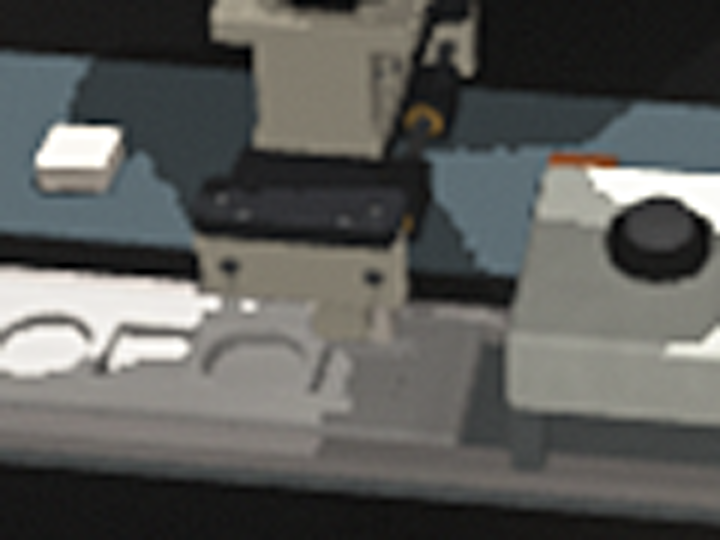

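```bash
python3 -m inch '0.03 0.02 -0.4 0 0 0;0 0 -0.3 0 0 0;0 0 -0.1 0 0 0;0 0 0 0 0 0'
python3 -m inch '0 0 -0.13 0 0 0;0 0 -0.13 0 0 0;0 0 0 0 0 0;0 0 0 0 0 0'
python3 -c "
from h import *
go(.586,-.0857,.024)"
```

```text
t: 29.22
eef_pos: [0.5861, -0.0857, 0.0344]
ee_rot: [1.776, 1.57, -2.919]
force: [0.1, -0.0, -1.4]
width: 0.0334
t: 29.72
eef_pos: [0.5864, -0.0857, 0.0271]
ee_rot: [-2.483, 1.571, -0.894]
force: [0.2, 0.5, 0.2]
width: 0.0337
t 29.73 tcp [ 0.5864 -0.0857  0.0271] shift [-0.01 -0.   -0.1 ] jaw -179.0 down [ 0. -0. -1.] w 0.0337 F [0.2 0.5 0.2] q6 -0.17
```

```bash
python3 -m inch '0 0 -0.09 0 0 0;0 0 0 0 0 0'
python3 -m inch '0 0 0 0 0 0;0 0 0 0 0 0;0 0 0 0 0 0;0 0 0.5 0 0 0;0 0 0.8 0 0 0;0 0 0.8 0 0 0;-0.5 -0.5 0.8 0 0 0;-0.95 -0.95 0.4 0 0 0;-0.95 -0.95 0 0 0 0;-0.95 -0.95 0 0 0 0;-0.95 -0.95 0 0 0 0;-0.8 -0.95 0 0 0 0' 0.65
python3 - <<'E'
from h import *
f=arm.grab_frame("top")
for p in pucks(f): print(p)
go(.4316,-.2647,.013,jaw=0)
f=arm.grab_frame("scene"); save(f,"p2.png",(215,170,335,260),6)
for p in pucks(f): print(p)
E
```

```text
t: 29.98
eef_pos: [0.5864, -0.0857, 0.0243]
ee_rot: [-1.49, 1.571, 0.099]
force: [-0.5, 0.1, -0.1]
width: 0.0334
t: 31.48
eef_pos: [0.4325, -0.244, 0.1247]
ee_rot: [-1.792, 1.569, -0.203]
force: [1.3, -0.9, 0.1]
width: 0.0565
(np.int32(200), array([0.6293, 0.243 ]), np.float64(0.02), (array([627.1, 248.4]), array([90.3, 25. ]), -1.65))
(np.int32(70), array([0.6054, 0.0496]), np.float64(0.118), (array([605.3,  49.8]), array([23.3, 24.5]), -28.47))
(np.int32(304), array([ 0.5016, -0.1993]), np.float64(0.551), (array([ 502.8, -200. ]), array([ 19.6, 149.8]), -7.95))
(np.int32(64), array([0.4553, 0.4137]), np.float64(0.061), (array([457.9, 411.6]), array([29.8, 21.3]), 1.55))
t 31.52 tcp [ 0.4298 -0.2456  0.1244] shift [ 0.06 -0.64 -3.71] jaw -179.0 down [-0.  0. -1.] w 0.0568 F [-2.4 -2.2 -0.6] q6 0.14
  turn [ 0.   -0.   35.81]
  turn [-0.   -0.   -0.19]
(np.int32(92), array([ 0.4484, -0.1392]), np.float64(0.018), (array([ 448.6, -138.6]), array([41.7, 37.1]), 40.77))
(np.int32(163), array([0.4792, 0.2591]), np.float64(0.031), (array([466.4, 261.3]), array([70.9, 65. ]), -2.13))
(np.int32(95), array([0.5329, 0.262 ]), np.float64(0.017), (array([533.5, 261.2]), array([16.7, 64.8]), 8.09))
(np.int32(84), array([0.5774, 0.2153]), np.float64(0.051), (array([575.7, 214.1]), array([25.5, 34.4]), -2.37))
```

View pics/p2.png

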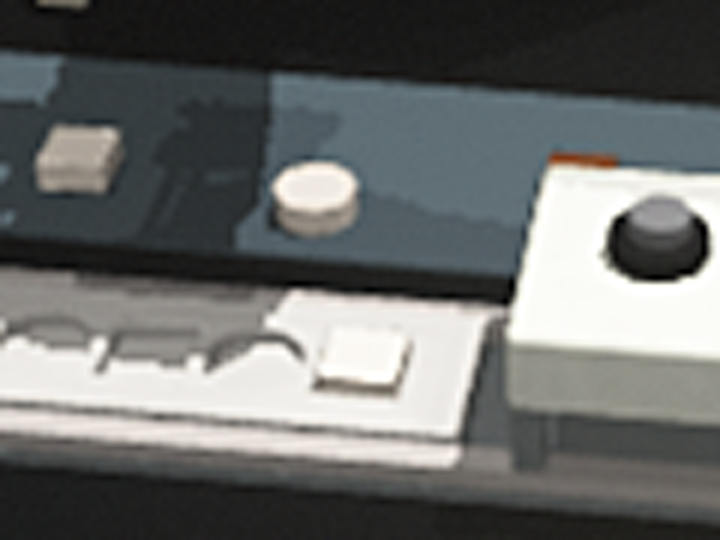

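```bash
python3 -m inch '-0.05 -0.71 0 0 0 0.56;0 0 -0.8 0 0 0;0 0 -0.9 0 0 0;0 0 -0.9 0 0 0;0 0 -0.6 0 0 0;0 0 -0.3 0 0 0;0 0 -0.18 0 0 0;0 0 0 0 0 0'
python3 -m inch '0 0 0 0 0 0;0 0 0 0 0 0;0 0 0 0 0 0;0 0 0 0 0 0;0 0 0 0 0 0' 0 30
python3 -c "
from h import *
go(.4316,-.2647,.013,jaw=3.8)"
```

```text
t: 32.58
eef_pos: [0.4322, -0.2644, 0.0133]
ee_rot: [-1.976, 1.57, -0.338]
force: [-0.6, 0.2, -0.6]
width: 0.0569
t: 33.2
eef_pos: [0.432, -0.2645, 0.0133]
ee_rot: [-2.11, 1.57, -0.472]
force: [-0.7, 1.0, 5.9]
width: 0.0334
t 33.2 tcp [ 0.432  -0.2645  0.0133] shift [-0.01 -0.01 -0.01] jaw -176.2 down [ 0. -0. -1.] w 0.0334 F [-0.7  1.   5.9] q6 0.23
  turn [-1.000e-02  0.000e+00  3.599e+01]
  turn [ 0.    0.   -0.01]
```

```bash
python3 -m inch '0 0 0.5 0 0 0;0 0 0.8 0 0 0;0 0.4 0.7 0 0 0;0.8 0.4 0 0 0 0;0.9 0.4 0 0 0 -0.2;0.9 0.4 0 0 0 -0.2;0.9 0.4 0 0 0 -0.19;0.9 0.4 0 0 0 0;0.79 0.37 0 0 0 0;0 0 -0.6 0 0 0;0 0 0 0 0 0;0 0 0 0 0 0'
python3 - <<'E'
from h import *
go(.5877,-.1815,.034,jaw=0.86)
E
```

```text
t: 34.7
eef_pos: [0.5878, -0.1813, 0.0551]
ee_rot: [2.013, 1.57, -2.684]
force: [-0.1, 0.1, -1.1]
width: 0.0336
t 34.7 tcp [ 0.5878 -0.1813  0.0551] shift [-0.   -0.01 -0.7 ] jaw -179.1 down [-0. -0. -1.] w 0.0336 F [-0.1  0.1 -1.1] q6 -0.0
  turn [1.0e-02 0.0e+00 3.6e+01]
  turn [ 0. -0. -0.]
```

```bash
python3 -m inch '0 -0.01 -0.4 0 0 0;0 0 -0.3 0 0 0;0 0 0 0 0 0'
python3 -m inch '0 0 -0.13 0 0 0;0 0 -0.11 0 0 0;0 0 0 0 0 0;0 0 0 0 0 0'
```

```text
t: 35.08
eef_pos: [0.5867, -0.1817, 0.0329]
ee_rot: [1.491, 1.569, 3.076]
force: [0.3, -0.7, -0.8]
width: 0.0334
t: 35.58
eef_pos: [0.5876, -0.1817, 0.0269]
ee_rot: [-1.849, 1.571, -0.263]
force: [-0.1, 1.0, -0.8]
width: 0.0335
```

```bash
python3 -m inch '0 0 -0.09 0 0 0;0 0 0 0 0 0'
python3 -m inch '0 0 0 0 0 0;0 0 0 0 0 0;0 0 0 0 0 0;0 0 0.5 0 0 0;0 0 0.8 0 0 0;0 0 0.8 0 0 0;-0.7 0.03 0.6 0 0 0;-0.95 0.3 0 0 0 0;-0.95 0.3 0 0 0 0;-0.95 0.3 0 0 0 0;-0.95 0.3 0 0 0 0;-0.12 0.2 0 0 0 0' 0.65
python3 -m inch '0 0 0 0 0 0;0 0 0 0 0 0'
python3 - <<'E'
from h import *
go(.4491,-.1388,.013,jaw=.86)
f=arm.grab_frame("scene"); save(f,"p3.png",(215,170,335,260),6)
for p in pucks(f): print(p)
E
```

```text
t: 35.83
eef_pos: [0.5879, -0.1817, 0.0244]
ee_rot: [-1.768, 1.57, -0.182]
force: [1.5, 0.8, 2.6]
width: 0.0333
t: 37.33
eef_pos: [0.4476, -0.1385, 0.1062]
ee_rot: [-1.324, 1.57, 0.262]
force: [0.4, 0.5, 0.2]
width: 0.0571
t: 37.58
eef_pos: [0.4499, -0.1388, 0.1055]
ee_rot: [-1.699, 1.57, -0.112]
force: [-0.2, -0.1, -0.5]
width: 0.0572
t 37.58 tcp [ 0.4499 -0.1388  0.1055] shift [-0.03 -0.   -3.08] jaw -179.1 down [ 0.001 -0.    -1.   ] w 0.0572 F [-0.2 -0.1 -0.5] q6 -0.11
  turn [-2.000e-02  0.000e+00  3.599e+01]
  turn [ 0.    0.01 -0.01]
(np.int32(154), array([0.4793, 0.2599]), np.float64(0.031), (array([475.9, 253.5]), array([89.4, 49.6]), -31.06))
(np.int32(96), array([0.533 , 0.2618]), np.float64(0.017), (array([533.5, 261.2]), array([16.7, 64.8]), 8.09))
(np.int32(82), array([0.5773, 0.2152]), np.float64(0.051), (array([575.7, 214.1]), array([25.5, 34.4]), -2.37))
```

View pics/p3.png

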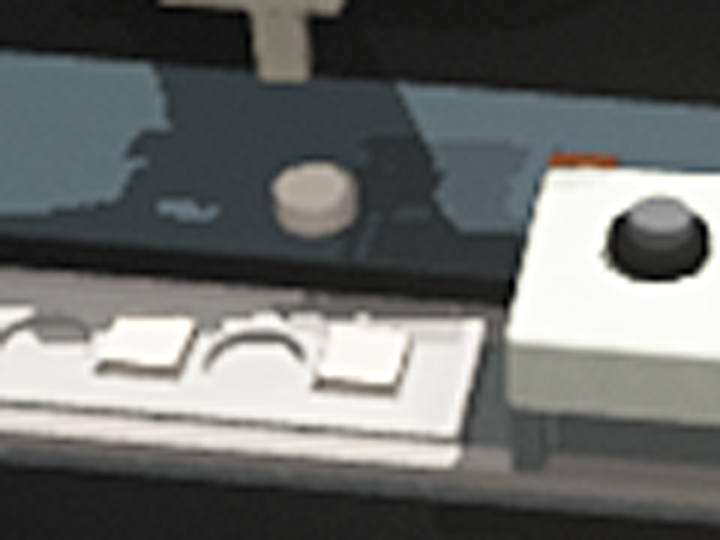

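Both tiles are seated, and the disc is still at crop pixel (315,200). I'll pick it up.

```bash
python3 -m inch '-0.02 0 -0.8 0 0 0;0 0 -0.9 0 0 0;0 0 -0.8 0 0 0;0 0 -0.38 0 0 0;0 0 -0.2 0 0 0;0 0 0 0 0 0'
python3 -m inch '0 0 0 0 0 0;0 0 0 0 0 0;0 0 0 0 0 0;0 0 0 0 0 0;0 0 0 0 0 0' 0 30
python3 -c "
from h import *
go(.4491,-.1388,.013,jaw=.86)"
```

```text
t: 38.38
eef_pos: [0.4486, -0.1388, 0.0127]
ee_rot: [2.104, 1.571, -2.593]
force: [0.4, -0.4, -0.2]
width: 0.057
t: 39.0
eef_pos: [0.4487, -0.1387, 0.0132]
ee_rot: [-1.584, 1.57, 0.003]
force: [-0.6, 0.6, 6.7]
width: 0.0384
t 39.0 tcp [ 0.4487 -0.1387  0.0132] shift [ 0.01 -0.   -0.01] jaw -179.1 down [ 0.001  0.    -1.   ] w 0.0384 F [-0.6  0.6  6.7] q6 -0.11
  turn [-2.0e-02 -0.0e+00  3.6e+01]
  turn [-0.    0.01 -0.  ]
```

```bash
python3 -m inch '0 0 0.5 0 0 0;0 0 0.8 0 0 0;0 -0.4 0.7 0 0 0;0.8 -0.44 0 0 0 0;0.8 -0.44 0 0 0 0;0.8 -0.44 0 0 0 0;0.8 -0.44 0 0 0 0;0.8 -0.44 0 0 0 0;0.66 -0.44 0 0 0 0;0 0 -0.3 0 0 0;0 0 0 0 0 0;0 0 0 0 0 0'
python3 - <<'E'
from h import *
go(.5885,-.2298,.034,jaw=0.86)
f=arm.grab_frame("scene"); save(f,"p4.png",(185,160,305,250),6)
E
```

```text
t: 40.5
eef_pos: [0.5874, -0.2296, 0.0636]
ee_rot: [1.389, 1.57, 2.976]
force: [-0.2, -0.8, 0.5]
width: 0.0386
t 40.5 tcp [ 0.5874 -0.2296  0.0636] shift [ 0.04 -0.01 -0.99] jaw -179.1 down [-0.001  0.    -1.   ] w 0.0386 F [-0.2 -0.8  0.5] q6 0.08
  turn [ 1.0e-02 -0.0e+00  3.6e+01]
  turn [-0.   -0.01 -0.  ]
```

View pics/p4.png

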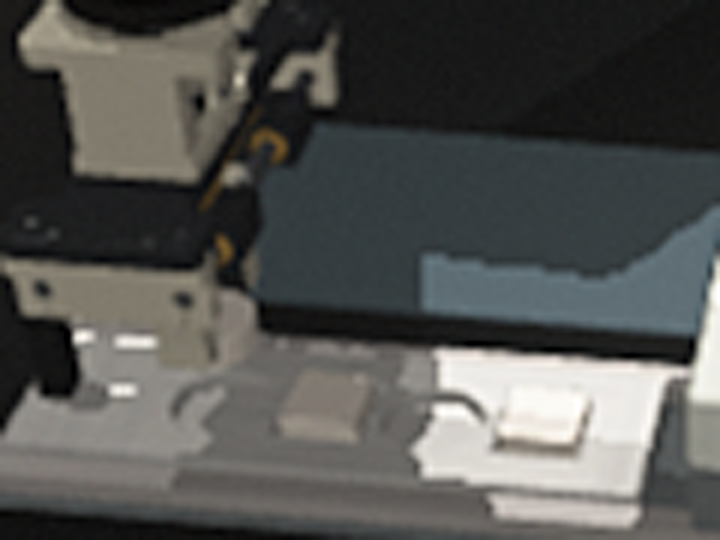

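```bash
python3 -m inch '0.02 -0.01 -0.5 0 0 0;0 0 -0.49 0 0 0;0 0 0 0 0 0'
python3 -m inch '0 0 -0.13 0 0 0;0 0 -0.11 0 0 0;0 0 0 0 0 0;0 0 0 0 0 0'
```

```text
t: 40.92
eef_pos: [0.5873, -0.23, 0.0319]
ee_rot: [1.404, 1.567, 2.99]
force: [-0.1, -0.9, -0.3]
width: 0.0384
t: 41.42
eef_pos: [0.5889, -0.2303, 0.027]
ee_rot: [-1.839, 1.57, -0.253]
force: [-0.5, 0.1, 0.6]
width: 0.0388
```

```bash
python3 -m inch '0 0 -0.09 0 0 0;0 0 0 0 0 0'
python3 -m inch '0 0 0 0 0 0;0 0 0 0 0 0;0 0 0 0 0 0;0 0 0.5 0 0 0;0 0 0.8 0 0 0;0 0 0.9 0 0 0;0 0 0.8 0 0 0;0.01 -0.8 0 0 0 0;0 -0.8 0 0 0 0;0.01 -0.85 0 0 0 0;0 0 0 0 0 0;0 0 0 0 0 0' 0.6
python3 - <<'E'
from h import *
go(.5896,-.304,.049,jaw=0.86)
f=arm.grab_frame("scene"); save(f,"p5.png",(185,160,305,250),6); print(pts(f,"carrier_post",.068))
w=cloud(f); 
for n,y in (("c3",-.086),("c1",-.182),("c0",-.23)):
    u,v=w2px(f,(.5852-.015*y,y,.030)).astype(int); p=w[v-2:v+2,u-3:u+4].reshape(-1,3); print(n,np.nanmedian(p,0).round(4))
f=arm.grab_frame("top"); w=cloud(f)
for n,y in (("c3",-.086),("c1",-.182),("c0",-.23)):
    u,v=w2px(f,(.5852-.015*y,y,.030)).astype(int); p=w[v-3:v+4,u-3:u+4].reshape(-1,3); print(n,np.nanmedian(p,0).round(4))
for p in pucks(f): print(p)
E
```

```text
t: 41.68
eef_pos: [0.5891, -0.2303, 0.0243]
ee_rot: [-1.78, 1.57, -0.194]
force: [0.2, -0.2, 0.9]
width: 0.0384
t: 43.18
eef_pos: [0.5893, -0.3036, 0.1147]
ee_rot: [-1.638, 1.57, -0.052]
force: [-1.4, -0.1, 0.3]
width: 0.0524
t 43.17 tcp [ 0.5893 -0.3036  0.1147] shift [ 0.01 -0.01 -2.19] jaw -179.2 down [ 0.001 -0.    -1.   ] w 0.0524 F [-1.4 -0.1  0.3] q6 0.2
  turn [ 1.0e-02 -0.0e+00 -3.6e+01]
  turn [0.   0.01 0.  ]
[(0.67, array([192.9, 209.5]), array([ 0.5847, -0.3032,  0.068 ]))]
c3 [ 0.5812 -0.0888  0.0293]
c1 [ 0.5827 -0.1862  0.0298]
c0 [ 0.585  -0.2315  0.0298]
c3 [ 0.4667 -0.046   0.6516]
c1 [ 0.4642 -0.0824  0.6641]
c0 [ 0.4656 -0.1026  0.6593]
(np.int32(210), array([ 0.834 , -0.3163]), np.float64(0.542), (array([ 836.7, -317.4]), array([ 18.3, 109.1]), -11.42))
(np.int32(189), array([ 0.5976, -0.0434]), np.float64(0.021), (array([585.9, -41.7]), array([ 21.7, 109.3]), -5.99))
(np.int32(161), array([ 0.5908, -0.062 ]), np.float64(0.022), (array([586.8, -61.8]), array([ 13.1, 113.2]), -11.96))
(np.int32(199), array([0.6293, 0.2433]), np.float64(0.02), (array([631.2, 247.8]), array([91. , 24.8]), -7.25))
(np.int32(65), array([0.4554, 0.4146]), np.float64(0.063), (array([456.7, 411.6]), array([32.3, 21.3]), 1.55))
```

View pics/p5.png

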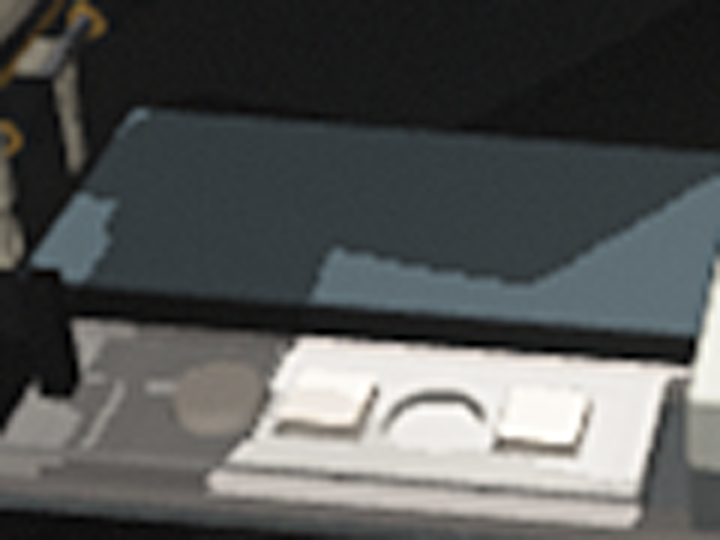

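```bash
python3 -m inch '0.01 -0.01 -0.7 0 0 0;0 0 -0.8 0 0 0;0 0 -0.5 0 0 0;0 0 -0.19 0 0 0;0 0 0 0 0 0'
python3 -m inch '0 0 0 0 0 0;0 0 0 0 0 0;0 0 0 0 0 0;0 0 0 0 0 0;0 0 0 0 0 0;0 0 0 0 0 0' 0 40
python3 -c "
from h import *
go(.5896-.0035,-.0695,.049,jaw=.86)"
```

```text
t: 43.95
eef_pos: [0.5898, -0.304, 0.0484]
ee_rot: [1.993, 1.571, -2.704]
force: [0.0, -0.1, 0.5]
width: 0.0524
t: 44.7
eef_pos: [0.5897, -0.3041, 0.0485]
ee_rot: [-2.174, 1.571, -0.588]
force: [-1.0, -0.5, 1.6]
width: 0.0159
t 44.7 tcp [ 0.5897 -0.3041  0.0485] shift [-0.12  7.82  0.02] jaw -179.1 down [ 0. -0. -1.] w 0.0159 F [-1.  -0.5  1.6] q6 0.2
  turn [-0.  0. 36.]
  turn [ 0.  0. -0.]
```

```bash
python3 -m inch '-0.004 0.3 0 0 0 0;-0.008 0.5 0 0 0 0;-0.008 0.55 0 0 0 0;-0.008 0.55 0 0 0 0;-0.008 0.55 0 0 0 0;-0.008 0.55 0 0 0 0;-0.008 0.55 0 0 0 0;-0.008 0.55 0 0 0 0;-0.008 0.55 0 0 0 0;-0.008 0.55 0 0 0 0;-0.008 0.5 0 0 0 0;-0.008 0.3 0 0 0 0'
python3 -m inch '-0.008 0.4 0 0 0 0;-0.008 0.4 0 0 0 0;-0.008 0.3 0 0 0 0;0 0.2 0 0 0 0;0 0 0 0 0 0;0 0 0 0 0 0'
python3 -c "
from h import *
go(.5896-.0035,-.0695,.049,jaw=.86)"
```

```text
t: 46.2
eef_pos: [0.5868, -0.1232, 0.0485]
ee_rot: [3.055, 1.571, -1.642]
force: [0.4, -6.0, 0.8]
width: 0.0156
t: 46.95
eef_pos: [0.5861, -0.0842, 0.0485]
ee_rot: [-0.115, 1.57, 1.471]
force: [-2.2, 4.8, 5.1]
width: 0.0159
t 46.95 tcp [ 0.5861 -0.0842  0.0485] shift [0.   0.49 0.02] jaw -179.1 down [ 0.     0.001 -1.   ] w 0.0159 F [-2.2  4.8  5.1] q6 -0.17
  turn [-0.0e+00 -2.0e-02  3.6e+01]
  turn [-0.01  0.   -0.  ]
```

Forces are low and about 15 mm is left. I'll approach contact in small steps.

```bash
python3 -m inch '0 0.12 0 0 0 0;0 0.12 0 0 0 0;0 0.1 0 0 0 0;0 0 0 0 0 0;0 0 0 0 0 0'
python3 -m inch '0 0.06 0 0 0 0;0 0 0 0 0 0;0 0 0 0 0 0'
python3 -m inch '0 0.06 0 0 0 0;0 0 0 0 0 0;0 0 0 0 0 0'
```

```text
t: 47.58
eef_pos: [0.5862, -0.0754, 0.0485]
ee_rot: [-3.036, 1.57, -1.45]
force: [-0.6, -5.7, 4.1]
width: 0.0159
t: 47.95
eef_pos: [0.5862, -0.0736, 0.0485]
ee_rot: [-3.056, 1.57, -1.47]
force: [-0.0, -4.8, 3.5]
width: 0.0157
t: 48.32
eef_pos: [0.5862, -0.0718, 0.0485]
ee_rot: [3.094, 1.57, -1.603]
force: [-0.7, -5.4, 3.4]
width: 0.0163
```

```bash
python3 -m inch '0 0.04 0 0 0 0;0 0 0 0 0 0;0 0 0 0 0 0'
python3 -m inch '0 0.04 0 0 0 0;0 0 0 0 0 0;0 0 0 0 0 0'
python3 -m inch '0 0.03 0 0 0 0;0 0 0 0 0 0;0 0 0 0 0 0'
```

```text
t: 48.7
eef_pos: [0.5862, -0.0707, 0.0485]
ee_rot: [-3.136, 1.57, -1.551]
force: [-0.2, -6.2, 3.6]
width: 0.016
t: 49.08
eef_pos: [0.5862, -0.0696, 0.0485]
ee_rot: [-3.135, 1.57, -1.549]
force: [0.4, -6.3, 3.1]
width: 0.0158
t: 49.45
eef_pos: [0.5862, -0.0695, 0.0485]
ee_rot: [3.003, 1.569, -1.695]
force: [0.7, -12.0, 1.8]
width: 0.0154
```

```bash
python3 -m inch '0 0 0 0 0 0;0 0 0 0 0 0;0 0 0 0 0 0;0 0 0 0 0 0;0 0 0.8 0 0 0;0 0 0.9 0 0 0;0 0 0.9 0 0 0;0 0 0.9 0 0 0;0 0 0.7 0 0 0;0 0 0 0 0 0;0 0 0 0 0 0' 0.4
python3 - <<'E'
from h import *
f=arm.grab_frame("top"); w=cloud(f); u,v=293,174
g=w[166:182,286:302]; h=g[g[...,2]>.113]; print("btn",len(h),h.mean(0),rect(h[:,:2]),px2w(f,(293,173.7),.118))
f=arm.grab_frame("scene"); save(f,"e1.png",(260,170,440,290),4); print(pts(f,"start_top",.118)); w=cloud(f)
g=w[195:215,310:340].reshape(-1,3); h=g[g[:,2]>.114]; print("btn scene",len(h),h.mean(0),rect(h[:,:2]),np.percentile(h[:,2],[5,50,95]))
go(*h.mean(0)[:2],.14,jaw=.86)
E
```

```text
t: 50.82
eef_pos: [0.5857, -0.0678, 0.1737]
ee_rot: [1.242, 1.57, 2.828]
force: [-0.7, 0.2, -0.4]
width: 0.0352
btn 96 [0.58410419 0.04331768 0.11773324] (array([584.3,  43.6]), array([26.3, 25.7]), -30.48) [0.58086456 0.04002989 0.118     ]
[(0.59, array([385.2, 217.3]), array([0.615 , 0.1901, 0.118 ]))]
btn scene 63 [0.58821739 0.04221003 0.11702411] (array([587.4,  42.1]), array([24.8, 24.8]), 8.34) [0.11505799 0.11721676 0.1188473 ]
t 50.98 tcp [ 0.5856 -0.068   0.1733] shift [ 0.09  3.67 -1.11] jaw -179.1 down [-0.002 -0.    -1.   ] w 0.0349 F [-0.8 -0.6  0.4] q6 -0.2
  turn [3.0e-02 0.0e+00 3.6e+01]
  turn [ 0.   -0.02 -0.  ]
```

View pics/e1.png

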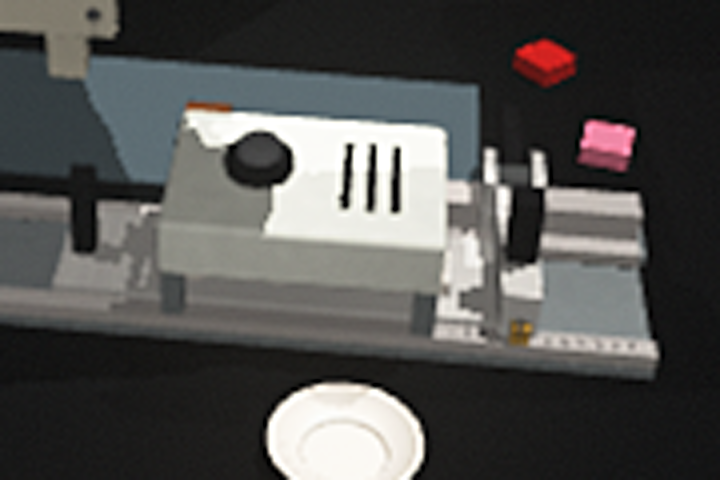

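The carrier is under the hood with its nose at the stop. The button centre is about (0.585, 0.043), with its top at 0.118.

```bash
python3 -m inch '0 0.7 0 0 0 0;0 0.8 0 0 0 0;0 0.8 0 0 0 0;0 0.8 0 0 0 0;0 0.6 0 0 0 0;0 0 -0.7 0 0 0;0 0 -0.7 0 0 0;0 0 -0.2 0 0 0;0 0 0 0 0 0;0 0 0 0 0 0' 0
python3 -m inch '0 0 -0.1 0 0 0;0 0 -0.1 0 0 0;0 0 -0.1 0 0 0;0 0 0 0 0 0;0 0 0 0 0 0'
python3 -m inch '0 0 -0.1 0 0 0;0 0 0 0 0 0;0 0 0 0 0 0'
```

```text
t: 52.22
eef_pos: [0.5867, 0.0432, 0.1272]
ee_rot: [-1.366, 1.57, 0.22]
force: [0.5, 0.7, 0.5]
width: 0.0006
t: 52.85
eef_pos: [0.5862, 0.043, 0.1175]
ee_rot: [-2.745, 1.571, -1.159]
force: [-0.2, 0.2, 1.7]
width: 0.0003
t: 53.22
eef_pos: [0.5863, 0.043, 0.1145]
ee_rot: [-1.921, 1.571, -0.335]
force: [-0.0, -0.5, 4.3]
width: 0.0002
```

```bash
python3 -m inch '0 0 -0.1 0 0 0;0 0 0 0 0 0;0 0 0 0 0 0'
python3 -m inch '0 0 -0.05 0 0 0;0 0 0 0 0 0;0 0 0 0 0 0'
python3 -m inch '0 0 -0.03 0 0 0;0 0 0 0 0 0;0 0 0 0 0 0'
```

```text
t: 53.6
eef_pos: [0.5863, 0.043, 0.1122]
ee_rot: [-1.661, 1.57, -0.074]
force: [-3.6, -0.2, 10.3]
width: 0.0004
t: 53.98
eef_pos: [0.5864, 0.043, 0.112]
ee_rot: [-1.693, 1.569, -0.106]
force: [-8.2, 0.8, 20.8]
width: 0.0005
t: 54.35
eef_pos: [0.5865, 0.043, 0.1119]
ee_rot: [-1.666, 1.569, -0.079]
force: [-10.3, 1.8, 27.0]
width: 0.0001
```

```bash
python3 -m inch '0 0 0.5 0 0 0;0 0 0.9 0 0 0;0 0 0.9 0 0 0;0 0 0.9 0 0 0;-0.4 -1 0 0 0 0;-0.4 -1 0 0 0 0;-0.4 -1 0 0 0 0;-0.4 -1 0 0 0 0;-0.4 -1 0 0 0 0;-0.4 -1 0 0 0 0;-0.4 -1 0 0 0 0;-0.4 -1 0 0 0 0'
python3 -m inch '-0.4 -1 0 0 0 0;-0.4 -1 0 0 0 0;0 -1 0 0 0 0;0 0 0 0 0 0;0 0 0 0 0 0'
python3 - <<'E'
from h import *
F=[arm.grab_frame("scene") for _ in range(6)]; im=np.mean([f["frame"].astype(float) for f in F],0)
for r in range(246,255): print(r,im[r,383:398].mean(-1).round(0).astype(int),"R-B",(im[r,383:398,0]-im[r,383:398,2]).round(0).astype(int))
f=F[-1]
for n in("beaker","dish","reagent"): print(n,pts(f,n,0,1))
f=arm.grab_frame("top"); save(f,"e2.png",(150,110,500,270),2.2)
w=cloud(f).reshape(-1,3); g=w[(w[:,2]>.085)&(w[:,2]<.12)&(w[:,0]>.55)&(w[:,0]<.66)&(w[:,1]>.18)&(w[:,1]<.32)]; print("grip",rect(g[:,:2]),g[:,:2].mean(0))
for n in("beaker","dish","reagent","stop_face","carrier_nose"): print(n,pts(f,n,0 if n in("beaker","dish","reagent") else .018,1))
E
```

```text
t: 55.85
eef_pos: [0.4895, -0.1977, 0.2045]
ee_rot: [0.856, 1.57, 2.442]
force: [-0.0, 0.1, 0.6]
width: 0.0006
t: 56.48
eef_pos: [0.4659, -0.2867, 0.2045]
ee_rot: [0.964, 1.57, 2.549]
force: [0.2, 0.6, 0.3]
width: 0.0005
246 [128  92 102 121 118 118 117 116 116 117 116 117 129 136 152] R-B [ 8  7  7  6  7  7  6  8  7  6  6  7 -1 -8 -7]
247 [132  96 102 120 116 117 118 119 118 118 118 121 132 137 145] R-B [ 8  6  6  7  6  7  7  7  7  6  8  6 -2 -8 -7]
248 [138 106 104 120 119 118 118 120 119 118 117 121 134 138 136] R-B [ 8  6  5  6  6  5  5  5  5  6  8  5 -3 -6 -6]
249 [136 110 108 121 112 109 103 103 115 119 116 125 136 139 138] R-B [ 8  7  5  5 11 14  4  5  6  2  6  2 -3 -4 -5]
250 [122 109 111 121 102  91  87  80  95 106 112 128 138 138 139] R-B [ 7  7  6  2 24 54 20 14 36 20  4 -1 -5 -5 -7]
251 [112 112 119 121 100 105 110  97 135 133 108 126 136 136 136] R-B [  8   7   6   2  30 112  58  44 141 107  18  -4  -7  -7  -7]
252 [115 118 125 123  96 102  96  90 137 134 117 140 152 151 149] R-B [  9   7   6   1  28 108  62  54 139 105  18  -3  -3  -2  -3]
253 [121 110 112 114  88  69  
[... 170 characters left out ...]
46 76 58 61 78 30 10 12 13 12 13]
beaker [(0.76, array([462.4, 220.3]), array([0.4386, 0.4236, 0.    ]))]
dish [(0.68, array([343.6, 283.2]), array([0.7248, 0.1055, 0.    ]))]
reagent [(0.85, array([163.1, 211. ]), array([ 0.5162, -0.4327,  0.    ]))]
grip (array([591.5, 208.3]), array([19. , 20.4]), -3.12) [0.59108325 0.20764382]
beaker [(0.65, array([154.4, 232.6]), array([0.4534, 0.4262, 0.    ]))]
dish [(0.93, array([270. , 132.4]), array([0.7248, 0.1093, 0.    ]))]
reagent [(0.68, array([258.4, 182.3]), array([0.5838, 0.1431, 0.    ]))]
stop_face [(0.97, array([238.3, 183. ]), array([0.5801, 0.1948, 0.018 ]))]
carrier_nose [(0.74, array([243.7, 182.5]), array([0.5811, 0.1801, 0.018 ]))]
```

View pics/e2.png

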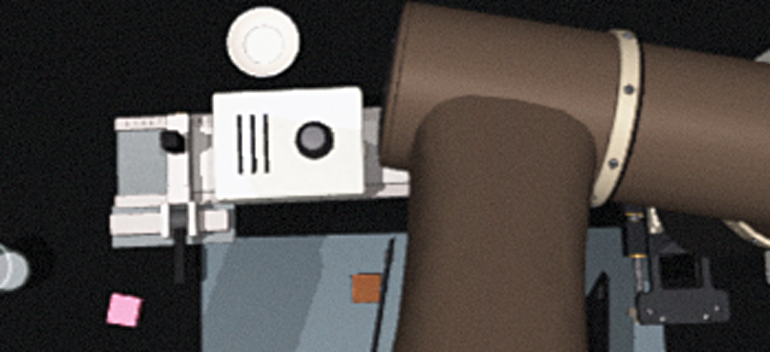

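```bash
python3 -c "
from station import arm
print(arm.job_done())"
```

```text
the job is handed in; nothing more can be done
None
```

The job is done and handed in at about 57 s of the 210 s allowed; no verdict was given.

- **Stop:** I slid it about 52 mm until its pointer met the marker line, within about 0.3 mm. The marker pixels after everything was finished match those from before clamping, so the stop did not shift.
- **Lever:** I pushed it down until it hit its end stop. The last push reached 72 N on the wrist, more than was needed. The final top picture shows it lying level.
- **Pucks:** Three white pucks were on the mat (two tiles, one disc). The tiles are in cavities 3 and 1 and the disc is in cavity 0. Before the slide, depth readings put all three tops at about 30 mm, which is seated flat.
- **Carrier:** Sliding took about 5–6 N and jumped to 12 N at contact, at the predicted post position. The image network put the nose about 15 mm short of the stop face. I trusted the force jump and position instead, because the nose is partly hidden under the hood.
- **Start button:** It travelled about 6 mm and bottomed out; I pushed it to 27 N and then let it go.
- **Bystanders:** I did not touch the bottle, beaker or dish. The dish and beaker were re-found within about 1 cm of their first positions. The bottle came out within 2 cm in the scene view, but the final top view misreported it while the arm was in the way.

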